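Load the tilting frame, flip its kickstand and hold it upright

ROBOT

A 6-joint arm with a two-finger parallel gripper is mounted at the origin on the work surface. World frame = base frame: x ahead of the robot, y to its left, z up, the work surface at z = 0. Lengths are in mm, angles in degrees, forces in N, time in s.
With the tool pointing down it reaches from about 250 to 775 mm from the base axis. Payload 8.9 kg.
Tool frame: the origin (TCP) lies midway between the tips of the shut fingers; the grasp point (between the pads) lies 19 mm behind it; x points along the fingers, y is the direction in which the jaws open and shut, and the axes are right-handed (so a half turn about x gives the same grasp; the last joint's range is limited). The gripper opens to 85 mm and grips with 20 to 120 N. Pads are 22 mm wide; open, the fingers measure 114 mm over their backs; the gripper's body (76 mm by 85 mm) begins 54 mm behind the grasp point. The pads swing forward as they close: fully open they stand 13 mm farther back than shut.
Start: joints at [67.019, 16.656, -8.789, 64.555, 0, 82.019], TCP at [135.874, 507.111, 231.305] pointing down, gripper open.
Joint ranges: [-144.48, 144.48], [-52.06, 99.96], [-74.48, 78.29], [-112.23, 115.85], [-86.99, 84.42], [-180, 180]. Speed limits (degrees/s): [127.2, 127.2, 159.86, 180, 180, 180].

INTERFACE

Orientations are given as [roll, pitch, yaw] about the fixed x, y, z axes, in that order (R = Rz(yaw) Ry(pitch) Rx(roll)).
In Python, from plant import readout, vision, manip gives the robot as it stands. The module is installed in compiled form; this text tells all that it offers.
- The arm moves only by the tool play_rows, never from a script. Its argument "commands" is a list of rows, each an object with "slide": the shift along the tool's x, y, z scaled (see below), a list of three; "turn": the turn about the tool's x scaled (see below); "jaw": the gripper's target within -1 to 1 (shut at 1, half-way at 0, fully open at -1). In form: [{"slide": [dx, dy, dz], "turn": turn, "jaw": jaw}, ...]. A call has exactly 10 rows; each row shifts and turns the commanded pose from where the row before left it, along the tool's axes as they then stand; what a row does not reach is not made up. The controller multiplies each number of a shift by 400 mm and each number of a turn by 2 pi rad. A row lasts 1/12 s, in which the tool goes at most 41.7 mm and 7.16 degrees, less where a joint would pass 70% of its speed; a pose out of reach is approached as far as the arm can. A call with a number of a shift or a turn outside -1 to 1 is refused whole. A call with a gripper value outside its range is refused whole. The fingers move at their own pace and stop on an object; "force" is the grip in N (left out, the last holds). Time passes only in rows, so rows that do not move let the fingers close, or fill a call up. It gives the time, the measured TCP pose, the force and the opening at its end, in the units of the state.
- readout.get_obs(): the state, without advancing time (a new reading comes with each control period).
- vision.snapshot(name): name is "side" or "top" or "wrist"; returns a dict with "frame" (384x512x3 uint8, red, green, blue), "intrinsics" (3x3 intrinsics, pixels), "R" (3x3) and "t" (3): a world point X has camera coordinates R X + t. Camera axes: x right, y down, z forward; pixel columns grow to the right and rows downward; lengths in mm; the calibration is good to about 2 mm. The wrist camera is an equidistant fisheye: a pixel r from the principal point sees the ray r / f radians off the axis. A picture is of the moment at which its call begins. There is no depth.
- manip.hand_in(): hands the job in, once; it reports no verdict.
Trained networks look in the newest picture that a camera, given by its name, has taken for a name from the list of things; names that differ only in an ending like _2 or _b are one class to them, and where a whole thing is asked for, a point or a joint stands for the part that bears it (a point fixed in the world has none). Each returns a list of dicts, best first, with "p" (0 to 1); they miss things now and then, are a little off and sometimes report something else, mostly with a low value. They report only what shows in the picture. A call takes as long as a camera call. They do not tell look-alikes from the thing itself.
- vision.find_in(query, camera): "at" ([x, y, z] in mm, in the coordinates of the camera as it stood for that picture, good to about 4 mm: the middle of the surface that is visible of it).
The state is a dict: "time_s": time; "joint_positions": joint angles; "joint_vel": joint speeds; "joint_torque": joint torques, N m; "eef_pos": TCP position; "eef_rot": TCP orientation; "force": force on the tool from outside, world axes, zero at the start; "moment": the same for the moment, N m; "gripper_width": finger opening in mm.
Only numpy, scipy, OpenCV 4.12 (cv2) and the standard library are available. Lean on these libraries where they do the work, as an engineer would, in place of code of your own. Each camera call takes 0.05 s, during which the arm holds its last target.

TASK

Get the work on the bench microscope's tilting frame ready for a reading: while the frame lies flat, thread the brass spacer and then the steel gauge ring on top of it down the frame's post, each fully home, then flip the red-tipped kickstand on the frame's side over centre until it snaps to its other stop, leaving the frame flat. Then swing the frame up by its black handle and finish while still holding it by that handle, still and upright, not leaning on its kickstand, both rings still home. Leave the dropper bottle, loupe and notebook where they are.

Things in the scene. Friction and masses are not known exactly. Their poses are not given: they have to be found in the camera images.
- spacer: brass spacer ring lying on the bench, 36 mm outside diameter, 20 mm bore, 12 mm high, about 70 g; origin at the centre of its underside, z along its axis. On the robot's left or right of the microscope.
- gauge_ring: bright steel gauge ring lying on the bench, 50 mm outside diameter, 20 mm bore, 16 mm high, about 200 g; origin at the centre of its underside, z along its axis. On the other side from the spacer.
- hub_face (a point): foot of the steel post (16 mm across, 40 mm long, last 7 mm tapering to 8 mm) on the frame: centre of the dark 58 mm hub face, level with the frame's top, where the spacer seats; 66 mm above the bench when flat. z runs along the post, up while the frame lies flat; x then points level from the handle to the hinge (away from the robot), y along the hinge line to the kickstand's side.
- frame_hinge (a point): middle of the frame's level hinge line on the fixed base, 60 mm above the bench, 68 mm beyond the post; axes as those of hub_face.
- bench_base: black base casting, fixed to the bench, 150 mm wide, 20 mm high, carrying the tilting frame (124 mm wide, aluminium) and, beyond it, the horizontal microscope: objective from 127 mm beyond the hinge line, tube axis 128 mm and top knob 170 mm above the bench. Origin on the bench under the middle of the hinge line; x points along the tube, away from the robot, z up.
- tilt_frame (a joint): angle of the frame about its hinge, rad: 0 flat towards the robot (its start), 1.571 upright, more tipped forward to the microscope. Swings freely and does not stay upright by itself; loaded it weighs about 0.9 kg and needs some 5 N at the handle. Let go upright, it topples forward onto the flipped kickstand, which stops it at about 1.78 (kickstand stowed: only at 1.95); from further back it falls flat.
- handle: black rubber grip sleeve of the frame's handle, 16 mm round, 100 mm long, free to turn on its bar, parallel to the hinge line and 168 mm from it; origin at its middle, y along it; 60 mm above the bench when flat, 228 mm when upright. The opening between sleeve and frame is 40 mm deep and 100 mm wide: a gripper pointing down can pinch it across and keep pointing down as the frame swings up.
- kickstand (a joint): angle of the kickstand on the frame, rad: 0 stowed (its start) along the frame's +y (robot's left) side, foot towards the handle. Frame flat, it swings up, points up at 1.571; its spring is over centre at about 1.4. Let go beyond 1.7 it snaps to the stop at 2.60, foot pointing away from the robot and 0.54 rad up; let go before 1.2 it springs back to 0 (about 0.1 N m).
- kick_foot (a point): centre of the red ball foot (12 mm) at the end of the kickstand, a 10 mm round steel leg, red for its last 24 mm, that splays outwards; the foot swings on a circle of 99 mm radius about kick_pivot, in the upright plane across the hinge line. Stowed it is 60 mm above the bench, 43 mm outside the frame's rail, with free bench below it.
- kick_pivot (a point): point on the kickstand's pivot axis straight across from the foot (the axis is parallel to the hinge line, 40 mm from it along the frame); the foot circles about it.
- dropper: amber dropper bottle with black cap, 40 mm wide, 85 mm high, standing on the bench at the robot's left (+y); leave alone. Origin at the centre of its underside.
- loupe: black loupe, 42 mm wide, 38 mm high, standing on the bench at the robot's right; leave alone. Origin at the centre of its underside.
- notebook: open green notebook with a pen, 150 x 210 x 20 mm, lying on the bench at the robot's far right; leave alone. Origin at the centre of its underside.
Things that resemble listed ones, but are neither listed nor needed, are in the scene too. What is shaped like the spacer but blue or purple is not meant.

How it is judged (in metres and radians):
On the way, in this order (a step that is already met when the one before it is completed fails the run):
1. the spacer is home on the hub face, on the post, the frame flat (z of spacer in the frame of hub_face between -0.0025 and 0.0025 m and x of spacer in the frame of hub_face between -0.004 and 0.004 m and y of spacer in the frame of hub_face between -0.004 and 0.004 m and angle between the z axis of spacer and the z axis of hub_face, either way round below 0.15 rad and value of joint tilt_frame below 0.15 rad), for 0.2 s.
2. the gauge ring is home on top of the spacer, the frame flat (all of step 1 and z of gauge_ring in the frame of hub_face between 0.0095 and 0.0145 m and x of gauge_ring in the frame of hub_face between -0.004 and 0.004 m and y of gauge_ring in the frame of hub_face between -0.004 and 0.004 m and angle between the z axis of gauge_ring and the z axis of hub_face, either way round below 0.15 rad), for 0.2 s.
3. the kickstand is over at its other stop while the frame still lies flat (value of joint kickstand above 2.45 rad and value of joint tilt_frame below 0.15 rad), for 0.2 s.
4. the frame is upright (value of joint tilt_frame between 1.4908 and 1.6508 rad and value of joint kickstand above 2.45 rad), for 0.2 s.
At the end, for the whole second after the job is handed in: Frame upright within 0.08 rad and still, fingers holding its handle with over 1 N; kickstand flipped (over 2.45 rad), its foot 1.5 mm or more clear of the bench; spacer and gauge ring on the post (4 mm, 0.15 rad), each within 2.5 mm of fully home (all of step 4 and velocity of joint tilt_frame between -0.1 and 0.1 rad/s and height (world z) of kick_foot above 0.0075 m and contact force between the fingers and handle above 1 N and z of spacer in the frame of hub_face between -0.0025 and 0.0025 m and x of spacer in the frame of hub_face between -0.004 and 0.004 m and y of spacer in the frame of hub_face between -0.004 and 0.004 m and angle between the z axis of each of spacer, gauge_ring and the z axis of hub_face, either way round below 0.15 rad and z of gauge_ring in the frame of hub_face between 0.0095 and 0.0145 m and x of gauge_ring in the frame of hub_face between -0.004 and 0.004 m and y of gauge_ring in the frame of hub_face between -0.004 and 0.004 m); the arm keeps its last pose, push and grip.
It fails at once if the dropper bottle is moved more than 30 mm (distance of dropper from where it was at the start of the episode above 0.03 m).
It fails at once if the loupe is moved more than 30 mm (distance of loupe from where it was at the start of the episode above 0.03 m).
It fails at once if the notebook is moved more than 30 mm (distance of notebook from where it was at the start of the episode above 0.03 m).
It also fails if it takes over 72 s, if anything falls off the work surface, if the arm or the gripper's body presses on something with over 40 N, if the wrist force passes 120 N, or if a joint passes its speed limit or range.

## Working session

There is one attempt and no reset: what is moved stays moved. The work goes in short steps, Python scripts to look and compute and a tool call to move; the robot and the scene stay as the last step left them, time stands still between calls to the robot, and variables do not carry over. Pictures are saved under pics/ and viewed, and the job is handed in when it is done.

Besides the shell and the picture viewer there is one more tool, called after ">>>" by a JSON object that holds its "fn" and its "kwargs", one argument or row to a line. play_rows: Moves the arm, as the interface text tells. Shifts and turns lie within -1 to 1; 1 stands for 400 mm of shift or 2 pi rad of turn. Its arguments: {"type":"object","properties":{"commands":{"type":"array"},"force":{"type":"number"}},"required":["commands"]}

```bash
mkdir -p pics; ls; cat > h.py <<'E'
from plant import readout, vision, manip
import numpy as np, cv2
def snap(cam,name):
    s=vision.snapshot(cam); cv2.imwrite(f'pics/{name}.png',cv2.cvtColor(s['frame'],cv2.COLOR_RGB2BGR)); 
    np.savez(f'pics/{name}.npz',**{k:np.array(v) for k,v in s.items()}); return s
def w(s,at): return np.array(s['R']).T@(np.array(at)-np.array(s['t']))
def px(s,X):
    c=np.array(s['R'])@np.array(X)+np.array(s['t']); p=np.array(s['intrinsics'])@c; return p[:2]/p[2]
def ray(s,u,v,z):
    R=np.array(s['R']);o=-R.T@np.array(s['t']); d=R.T@np.linalg.inv(np.array(s['intrinsics']))@np.array([u,v,1.]); return o+d*(z-o[2])/d[2]
E
python3 - <<'E'
from h import *
print(readout.get_obs())
for c in ['top','side','wrist']:
    s=snap(c,c+'0')
    print(c,-np.array(s['R']).T@s['t'])
    if c!='wrist':
      for q in ['spacer','gauge_ring','hub_face','handle','kick_foot','bench_base','dropper','loupe','notebook']:
        for d in vision.find_in(q,c)[:4]:
            W=w(s,d['at']); print(q,round(d['p'],2),W.round(0),px(s,W).round(0))
E
```

```text
pics
{'time_s': 0.0, 'joint_positions': array([ 6.70185378e+01,  1.66893418e+01, -8.83030590e+00,  6.45542061e+01,
        5.82982929e-04,  8.20182228e+01]), 'joint_vel': array([ 0.04325276,  0.05078031,  0.04309319, -0.01891625,  0.10310724,
        0.01790896]), 'joint_torque': array([ 2.26449360e-03, -5.37139142e+01,  3.31373549e+01,  1.58428901e-02,
       -3.38621221e-04, -1.04265609e-05]), 'eef_pos': array([135.70618547, 506.71563502, 230.73352247]), 'eef_rot': array([ -98.43404573,   89.92614391, -113.4337311 ]), 'force': array([ 0.14179789, -0.10838963,  0.45746278]), 'moment': array([-0.030019  , -0.02786349, -0.01108511]), 'gripper_width': 85.52930069320698}
top [ 442.07353294  -78.09908508 1197.52186302]
spacer 0.67 [554. 295.  12.] [117. 193.]
spacer 0.66 [506. 195.  10.] [152. 209.]
spacer 0.6 [461. 364.   9.] [ 93. 226.]
spacer 0.48 [468. 277.  13.] [123. 223.]
hub_face 0.88 [566. -71.  68.] [244. 185.]
handle 0.48 [474. -91.  67.] [252. 218.]
kick_foot 0.55 [549.   7.  63.] [216. 192.]
bench_base 0.56 [733. -44.  19.] [234. 130.]
dropper 0.73 [630. 352.  53.] [ 92. 165.]
loupe 0.61 [ 646. -344.   40.] [339. 157.]
loupe 0.24 [560. -64.  64.] [241. 187.]
notebook 0.81 [ 421. -573.   15.] [419. 235.]
side [361.33511624 886.83641847 792.06900824]
spacer 0.64 [385. 307.   6.] [290. 309.]
spacer 0.57 [507. 204.   8.] [248. 270.]
spacer 0.55 [463. 367.  10.] [254. 325.]
spacer 0.46 [468. 287.  10.] [258. 296.]
gauge_ring 0.36 [624. 375.  48.] [185. 308.]
gauge_ring 0.29 [558. -57.  64.] [247. 194.]
hub_face 0.84 [561. -55.  61.] [246. 195.]
handle 0.69 [ 646. -329.   24.] [238. 158.]
handle 0.34 [ 459. -324.   12.] [286. 165.]
kick_foot 0.62 [546.  13.  65.] [247. 208.]
bench_base 0.64 [768.  -9.  34.] [180. 205.]
dropper 0.89 [627. 376.  48.] [184. 308.]
notebook 0.95 [ 417. -551.   11.] [302. 137.]
wrist [ 58.94217114 526.48126013 373.13865133]
```

```bash
python3 - <<'E'
import cv2,numpy as np
a=cv2.imread('pics/top0.png')
cv2.imwrite('pics/top0c.png',cv2.resize(a[110:290,60:370],None,fx=2.58,fy=2.58,interpolation=cv2.INTER_CUBIC))
E
```

```text
(no output)
```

View pics/top0c.png

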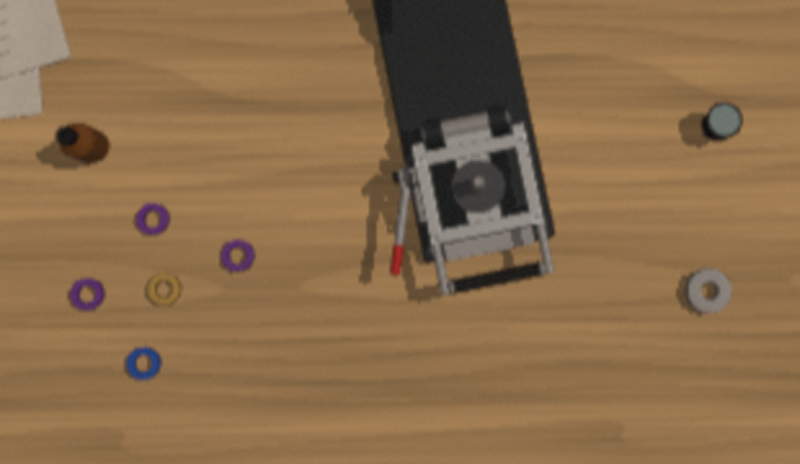

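View pics/side0.png

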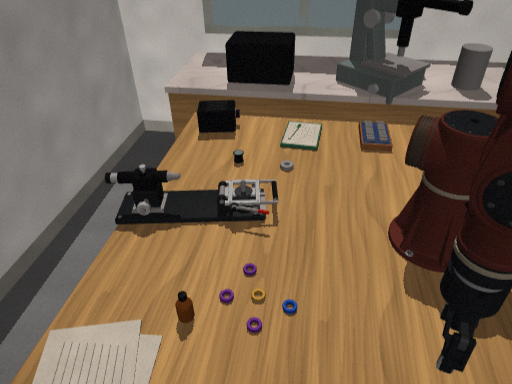

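View pics/wrist0.png

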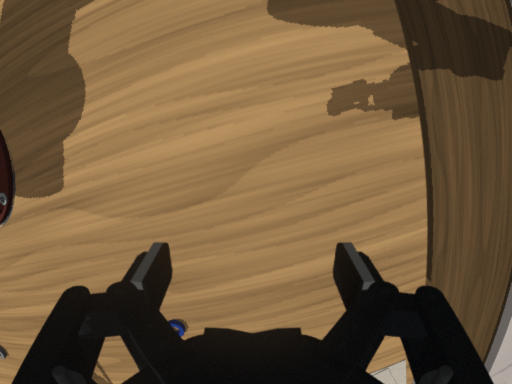

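```bash
cat >> h.py <<'E'
from scipy.spatial.transform import Rotation as Ro
def tool(o=None):
    o=o or readout.get_obs(); return np.array(o['eef_pos']),Ro.from_euler('xyz',o['eef_rot'],degrees=True).as_matrix()
def fpx(s,X):
    c=np.array(s['R'])@np.array(X,float)+np.array(s['t']); K=np.array(s['intrinsics']); th=np.arctan2(np.hypot(c[0],c[1]),c[2]); ph=np.arctan2(c[1],c[0])
    return np.array([K[0,2]+K[0,0]*th*np.cos(ph),K[1,2]+K[1,1]*th*np.sin(ph)])
def fray(s,u,v,z):
    K=np.array(s['intrinsics']);a=(u-K[0,2])/K[0,0];b=(v-K[1,2])/K[1,1];th=np.hypot(a,b);ph=np.arctan2(b,a)
    d=np.array([np.sin(th)*np.cos(ph),np.sin(th)*np.sin(ph),np.cos(th)]);R=np.array(s['R']);o=-R.T@np.array(s['t']);d=R.T@d;return o+d*(z-o[2])/d[2]
def go(tgt,yaw=None):
    "delta to target TCP pos, printed in scaled tool axes. yaw=world yaw of tool y (mod 180)"
    p,R=tool(); d=R.T@(np.array(tgt,float)-p); y=np.degrees(np.arctan2(R[1,1],R[0,1]))
    print('TCP',p.round(1),'jaw yaw',round(y,1),'slide total',(d/400).round(4))
    if yaw is not None:
        t=(yaw-y+90)%180-90   # world ccw about z
        # tool x points down => positive turn about tool x = cw seen from above
        print('turn total',round(-t/360,4),'or',round((-t+180*np.sign(t))/360,4),'deg',t)
def load(n):
    return dict(np.load(f'pics/{n}.npz'))
E
python3 - <<'E'
from h import *
p,R=tool();print(R.round(3)); s=load('wrist0');print(s['intrinsics'],s['R'].round(3));print(fpx(s,p),fpx(s,p+R[:,1]*18-R[:,0]*10))
go([466,281,150],10)
s=load('top0'); print(s['intrinsics'])
for u,v,z in [(123.2,222,12),(334.8,222.4,16)]: print(ray(s,u,v,z))
s=load('side0');
for u,v,z in [(258.5,296,12),(287,166,16)]: print(ray(s,u,v,z))
E
```

```text
[[-0.     0.259  0.966]
 [-0.     0.966 -0.259]
 [-1.    -0.    -0.   ]]
[[297.31863964   0.         252.14206936]
 [  0.         297.31863964 188.60560487]
 [  0.           0.           1.        ]] [[ 0.26   0.966 -0.   ]
 [ 0.917 -0.247  0.312]
 [ 0.301 -0.081 -0.95 ]]
[254.52458986 245.85397974] [289.54708766 254.90595556]
TCP [135.9 507.1 231.3] jaw yaw 75.0 slide total [ 0.2032 -0.3324  0.9435]
turn total 0.1806 or -0.3194 deg -64.99889531600913
[[411.02320214   0.         253.53361096]
 [  0.         411.02320214 188.09963092]
 [  0.           0.           1.        ]]
[470.36588834 275.94970098  12.        ]
[ 460.95519215 -330.50404381   16.        ]
[466.27208917 286.66317554  12.        ]
[ 455.28076154 -308.60569819   16.        ]
```

>>> {"fn": "play_rows", "kwargs": {
  "commands": [
    {"slide": [0.02,-0.033,0.094],"turn": 0,"jaw": -0.3},
    {"slide": [0.02,-0.033,0.094],"turn": 0,"jaw": -0.3},
    {"slide": [0.02,-0.033,0.094],"turn": 0,"jaw": -0.3},
    {"slide": [0.02,-0.033,0.094],"turn": 0,"jaw": -0.3},
    {"slide": [0.02,-0.033,0.094],"turn": 0,"jaw": -0.3},
    {"slide": [0.02,-0.033,0.094],"turn": 0,"jaw": -0.3},
    {"slide": [0.02,-0.033,0.094],"turn": 0,"jaw": -0.3},
    {"slide": [0.02,-0.033,0.094],"turn": 0,"jaw": -0.3},
    {"slide": [0.02,-0.033,0.09],"turn": 0,"jaw": -0.3},
    {"slide": [0.02,-0.033,0.0],"turn": 0,"jaw": -0.3}
  ],
  "force": 40
}}

```text
time_s: 1.88
eef_pos: [433.0, 290.4, 151.1]
eef_rot: [21.3, 89.8, 6.1]
force: [0.1, -0.7, 0.5]
gripper_width: 55.7
```

```bash
python3 - <<'E'
from h import *
s=snap('wrist','w1'); o=readout.get_obs(); print(o['time_s'],o['gripper_width'],tool()[0])
for d in vision.find_in('spacer','wrist')[:5]:
    W=w(s,d['at']); print(round(d['p'],2),W.round(1),fpx(s,W).round(0))
E
```

```text
1.9333 55.49660575398701 [428.33534939 288.59846901 149.25004268]
0.85 [387.  294.3  10.9] [244. 129.]
0.81 [549.4 292.9   8.8] [282. 269.]
0.66 [469.  277.3  10.5] [250. 211.]
0.65 [465.3 358.8  11.2] [326. 188.]
```

View pics/w1.png

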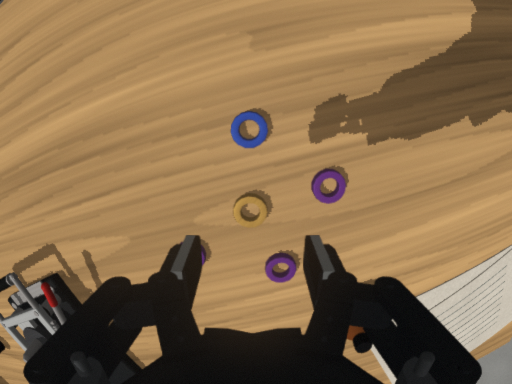

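```bash
cat >> h.py <<'E'
def seg(img,c,r,f):
    "centroid of bounding contour of mask f within r of pixel c"
    hsv=cv2.cvtColor(img,cv2.COLOR_RGB2HSV); m=f(hsv).astype(np.uint8); k=np.zeros_like(m); cv2.circle(k,tuple(int(a) for a in c),r,1,-1); m*=k
    cs,_=cv2.findContours(m,cv2.RETR_EXTERNAL,cv2.CHAIN_APPROX_NONE); b=max(cs,key=lambda q:len(q)); return cv2.fitEllipse(cv2.convexHull(b)),len(b)
E
python3 - <<'E'
from h import *
s=load('w1'); im=s['frame']; hsv=cv2.cvtColor(im,cv2.COLOR_RGB2HSV)
for p in [(240,205),(264,212),(250,223),(225,210),(250,210)]: print(p,im[p[1],p[0]],hsv[p[1],p[0]])
cv2.imwrite('pics/w1c.png',cv2.resize(im[160:260,200:300,::-1],None,fx=6,fy=6,interpolation=cv2.INTER_NEAREST))
print(fray(s,250.5,210,11))
E
```

```text
(240, 205) [176 137  72] [ 19 151 176]
(264, 212) [170 131  68] [ 19 153 170]
(250, 223) [171 133  69] [ 19 152 171]
(225, 210) [182 145  96] [ 17 120 182]
(250, 210) [174 137  91] [ 17 122 174]
[467.91873744 277.97920382  11.        ]
```

View pics/w1c.png

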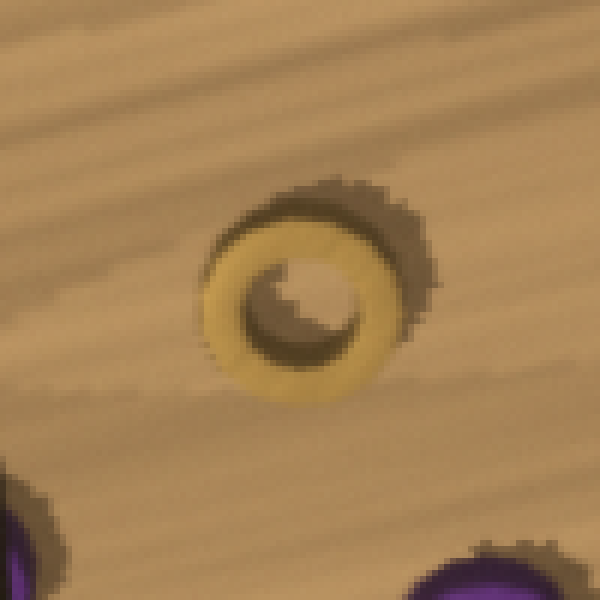

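```bash
python3 - <<'E'
from h import *
s=load('w1'); P=fray(s,250.0,211.5,12); print(P); go([P[0],P[1],0])
E
```

```text
[468.9879455  277.15792451  12.        ]
TCP [426.9 290.  149.9] jaw yaw 74.8 slide total [ 0.3746 -0.0026  0.1108]
```

>>> {"fn": "play_rows", "kwargs": {
  "commands": [
    {"slide": [0.03,0,0.028],"turn": 0,"jaw": -0.3},
    {"slide": [0.04,0,0.028],"turn": 0,"jaw": -0.3},
    {"slide": [0.05,-0.001,0.028],"turn": 0,"jaw": -0.3},
    {"slide": [0.05,-0.001,0.027],"turn": 0,"jaw": -0.3},
    {"slide": [0.05,0,0],"turn": 0,"jaw": -0.3},
    {"slide": [0.05,0,0],"turn": 0,"jaw": -0.3},
    {"slide": [0.03,0,0],"turn": 0,"jaw": -0.3},
    {"slide": [0.02,0,0],"turn": 0,"jaw": -0.3},
    {"slide": [0,0,0],"turn": 0,"jaw": -0.3},
    {"slide": [0,0,0],"turn": 0,"jaw": -0.3}
  ]
}}

```text
time_s: 2.82
eef_pos: [469.7, 280.8, 23.4]
eef_rot: [69.0, 90.0, 54.1]
force: [0.3, -0.2, -0.1]
gripper_width: 55.8
```

```bash
python3 - <<'E'
from h import *
s=snap('wrist','w2'); P=[469,277.2,-1];go(P); print(fpx(s,[469,277.2,12]))
cv2.imwrite('pics/w2c.png',cv2.resize(s['frame'][160:320,150:350,::-1],None,fx=4,fy=3.75,interpolation=cv2.INTER_NEAREST))
E
```

```text
TCP [470.1 280.8  23.9] jaw yaw 75.0 slide total [ 0.0623 -0.0096 -0.0004]
[248.06567625 236.67667366]
```

View pics/w2c.png

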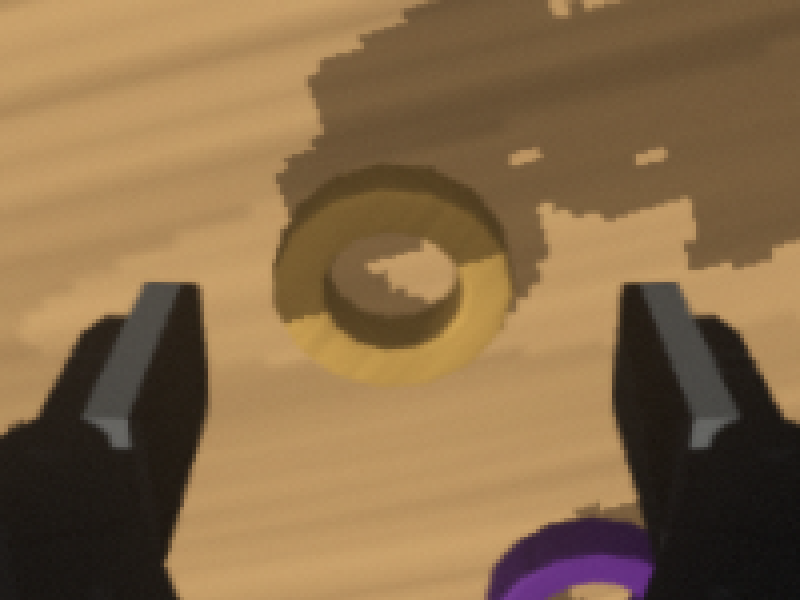

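>>> {"fn": "play_rows", "kwargs": {
  "commands": [
    {"slide": [0.02,-0.005,0],"turn": 0,"jaw": -0.3},
    {"slide": [0.02,-0.0046,0],"turn": 0,"jaw": -0.3},
    {"slide": [0.02,0,0],"turn": 0,"jaw": -0.3},
    {"slide": [0,0,0],"turn": 0,"jaw": -0.3},
    {"slide": [0,0,0],"turn": 0,"jaw": 1},
    {"slide": [0,0,0],"turn": 0,"jaw": 1},
    {"slide": [0,0,0],"turn": 0,"jaw": 1},
    {"slide": [0,0,0],"turn": 0,"jaw": 1},
    {"slide": [0,0,0],"turn": 0,"jaw": 1},
    {"slide": [0,0,0],"turn": 0,"jaw": 1}
  ]
}}

```text
time_s: 3.7
eef_pos: [468.9, 276.6, -0.5]
eef_rot: [34.7, 90.0, 19.7]
force: [-0.7, -0.7, 1.5]
gripper_width: 33.8
```

```bash
python3 - <<'E'
from h import *
s=snap('wrist','w3'); go([469,277.2,0])
cv2.imwrite('pics/w3c.png',cv2.resize(s['frame'][160:320,150:350,::-1],None,fx=4,fy=3.75,interpolation=cv2.INTER_NEAREST))
E
```

```text
TCP [468.9 276.6  -0.5] jaw yaw 75.0 slide total [-0.0012  0.0016 -0.0003]
```

View pics/w3c.png

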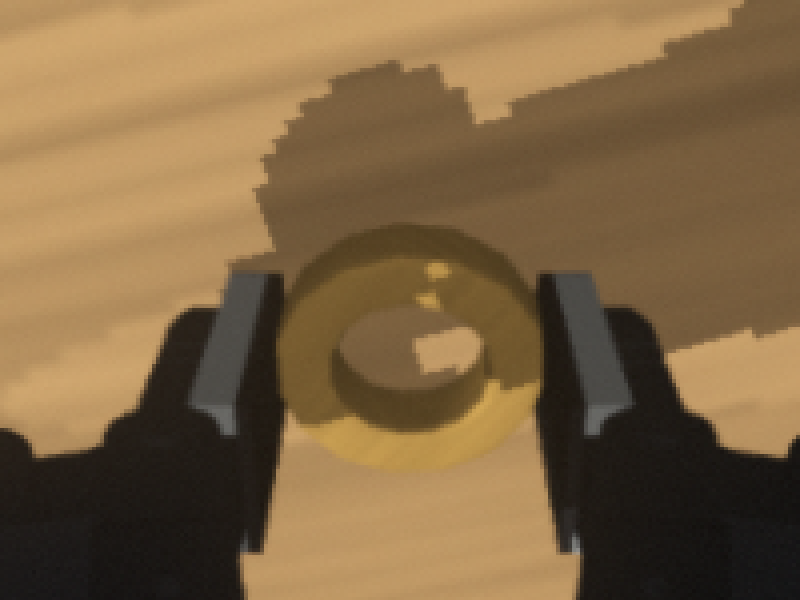

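>>> {"fn": "play_rows", "kwargs": {
  "commands": [
    {"slide": [-0.03,0,0],"turn": 0,"jaw": 1},
    {"slide": [-0.06,0,0],"turn": 0,"jaw": 1},
    {"slide": [-0.09,0,0],"turn": 0,"jaw": 1},
    {"slide": [-0.08,-0.05,0.02],"turn": 0,"jaw": 1},
    {"slide": [-0.06,-0.07,0.035],"turn": 0,"jaw": 1},
    {"slide": [-0.06,-0.07,0.035],"turn": 0,"jaw": 1},
    {"slide": [-0.04,-0.08,0.04],"turn": 0,"jaw": 1},
    {"slide": [0,-0.09,0.045],"turn": 0,"jaw": 1},
    {"slide": [0,-0.09,0.045],"turn": 0,"jaw": 1},
    {"slide": [0,-0.09,0.045],"turn": 0,"jaw": 1}
  ]
}}

```text
time_s: 4.58
eef_pos: [515.4, 38.6, 167.9]
eef_rot: [12.7, 89.9, -2.2]
force: [0.7, 0.0, -1.0]
gripper_width: 33.8
```

```bash
python3 - <<'E'
from h import *
go([562,-64,170])
E
```

```text
TCP [515.4  38.6 167.9] jaw yaw 75.0 slide total [-0.0051 -0.2178  0.1788]
```

>>> {"fn": "play_rows", "kwargs": {
  "commands": [
    {"slide": [0,-0.05,0.04],"turn": 0,"jaw": 1},
    {"slide": [0,-0.06,0.05],"turn": 0,"jaw": 1},
    {"slide": [0,-0.06,0.05],"turn": 0,"jaw": 1},
    {"slide": [-0.005,-0.03,0.025],"turn": 0,"jaw": 1},
    {"slide": [0,-0.015,0.013],"turn": 0,"jaw": 1},
    {"slide": [0,0,0],"turn": 0,"jaw": 1},
    {"slide": [0,0,0],"turn": 0,"jaw": 1},
    {"slide": [0,0,0],"turn": 0,"jaw": 1},
    {"slide": [0,0,0],"turn": 0,"jaw": 1},
    {"slide": [0,0,0],"turn": 0,"jaw": 1}
  ]
}}

```text
time_s: 5.42
eef_pos: [561.4, -60.0, 169.4]
eef_rot: [147.4, 90.0, 132.5]
force: [0.4, -0.2, -1.4]
gripper_width: 33.7
```

```bash
python3 - <<'E'
from h import *
go([562,-64,170]); s=snap('wrist','w4'); 
for q in ['hub_face','kick_foot','kick_pivot','handle']:
  for d in vision.find_in(q,'wrist')[:2]:
    W=w(s,d['at']); print(q,round(d['p'],2),W.round(1),fpx(s,W).round(0))
E
```

```text
TCP [561.4 -60.  169.4] jaw yaw 75.1 slide total [-0.0015 -0.0093  0.0041]
kick_foot 0.83 [541.9   9.   61.8] [325. 145.]
kick_pivot 0.68 [543.6  10.7  61.4] [327. 147.]
handle 0.72 [476.8 -88.5  65.7] [194. 101.]
```

View pics/w4.png

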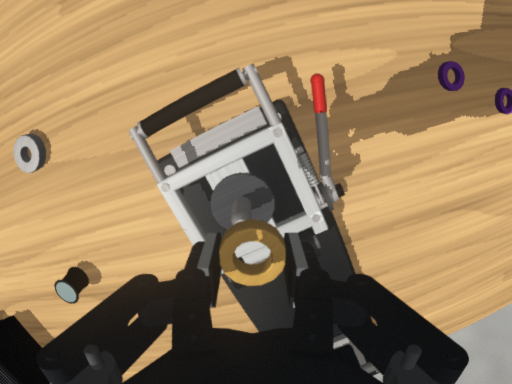

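```bash
python3 - <<'E'
from h import *
s=load('w4')
cv2.imwrite('pics/w4c.png',cv2.resize(s['frame'][60:285,110:350,::-1],None,fx=3.3,fy=2.6,interpolation=cv2.INTER_CUBIC)[:600])
cv2.imwrite('pics/w4d.png',cv2.resize(s['frame'][150:290,180:320,::-1],None,fx=4.2,fy=4.2,interpolation=cv2.INTER_CUBIC))
E
```

```text
(no output)
```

View pics/w4c.png

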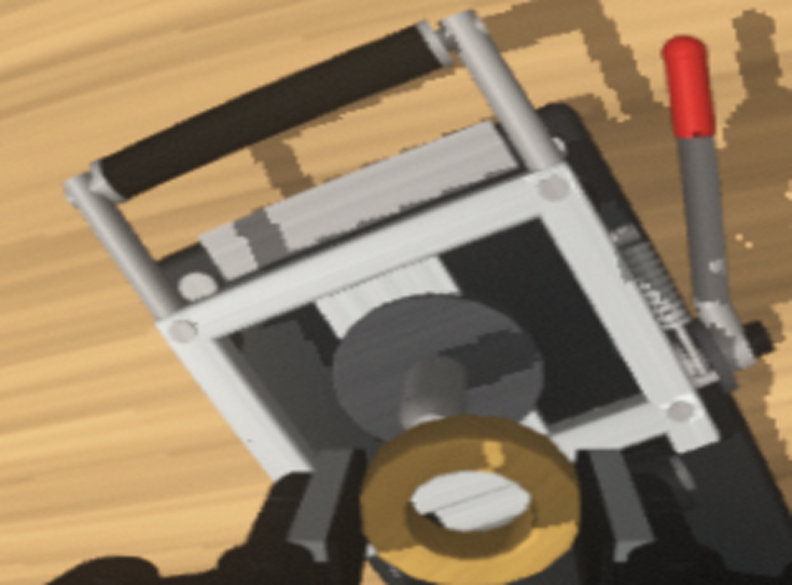

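View pics/w4d.png

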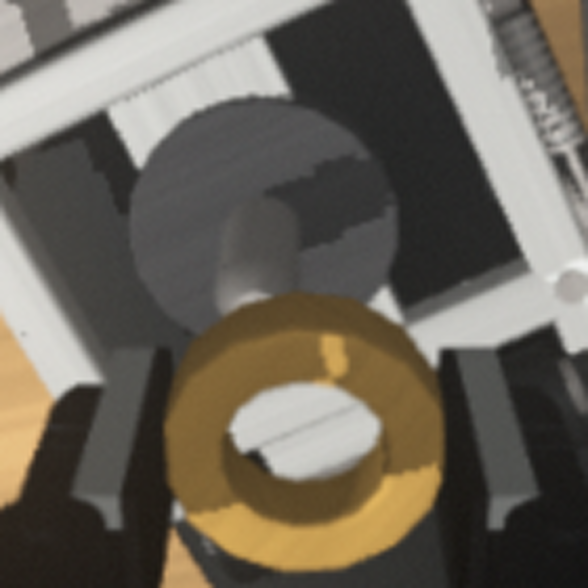

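```bash
python3 - <<'E'
from h import *
from scipy.optimize import least_squares
s=load('w4')
pts=np.array([(131,215),(255,97),(398,222),(165,140),(358,135),(175,325),(392,265)])/4.2+[180,150]
Q=np.array([fray(s,u,v,66)[:2] for u,v in pts])
r=least_squares(lambda c:np.hypot(*(Q-c[:2]).T)-c[2],[560,-62,29]);print('hub',r.x,r.fun)
a=fray(s,143.3,129.2,60);b=fray(s,240.3,77.3,60);print(a,b,np.linalg.norm(a-b),'yaw',np.degrees(np.arctan2(b[1]-a[1],b[0]-a[0]))-90,(a+b)/2)
print('foot',fray(s,317.3,80.5,60))
p,R=tool();c=fray(s,252.4,257.6,p[2]+12.5);print('ring',c,'rel tool',R.T@(c-p))
for yaw in [8,9,10,11,12]:
  x=np.array([np.cos(np.radians(yaw)),np.sin(np.radians(yaw))]);print(yaw,(a+b)[:2]/2+100*x)
E
```

```text
hub [574.85912437 -73.64286255  28.74973894] [-0.62405838  0.58377992 -0.25131773 -0.30852396  0.21208845  0.66258804
 -0.27455633]
[ 485.89971496 -140.63919603   60.        ] [467.96655066 -46.45527431  60.        ] 95.87601103573624 yaw 10.780405557037753 [476.93313281 -93.54723517  60.        ]
foot [485.91928819  15.55588539  60.        ]
ring [560.97732735 -61.08611603 181.85528719] rel tool [-12.50003758  -0.42381545  -0.60807754]
8 [575.95993968 -79.62992508]
9 [575.70196687 -77.90378867]
10 [575.41390811 -76.18241741]
11 [575.09585115 -74.46633563]
12 [574.74789288 -72.75606609]
```

```bash
python3 - <<'E'
from h import *
go([575.3,-72.5,125])
E
```

```text
TCP [561.7 -60.8 169.4] jaw yaw 75.0 slide total [ 0.1109 -0.0194  0.0404]
```

>>> {"fn": "play_rows", "kwargs": {
  "commands": [
    {"slide": [0,-0.01,0.02],"turn": 0,"jaw": 1},
    {"slide": [0,-0.0094,0.0204],"turn": 0,"jaw": 1},
    {"slide": [0.03,0,0],"turn": 0,"jaw": 1},
    {"slide": [0.04,0,0],"turn": 0,"jaw": 1},
    {"slide": [0.03,0,0],"turn": 0,"jaw": 1},
    {"slide": [0.0109,0,0],"turn": 0,"jaw": 1},
    {"slide": [0,0,0],"turn": 0,"jaw": 1},
    {"slide": [0,0,0],"turn": 0,"jaw": 1},
    {"slide": [0,0,0],"turn": 0,"jaw": 1},
    {"slide": [0,0,0],"turn": 0,"jaw": 1}
  ]
}}

```text
time_s: 6.5
eef_pos: [576.0, -73.0, 125.8]
eef_rot: [-0.1, 89.9, -15.1]
force: [-0.7, -0.5, -0.9]
gripper_width: 33.7
```

```bash
python3 - <<'E'
from h import *
go([575.3,-72.5,67]); s=snap('wrist','w5')
cv2.imwrite('pics/w5d.png',cv2.resize(s['frame'][150:290,180:320,::-1],None,fx=4.2,fy=4.2,interpolation=cv2.INTER_CUBIC))
E
```

```text
TCP [576.  -73.  125.8] jaw yaw 75.0 slide total [ 0.147   0.0008 -0.0022]
```

View pics/w5d.png

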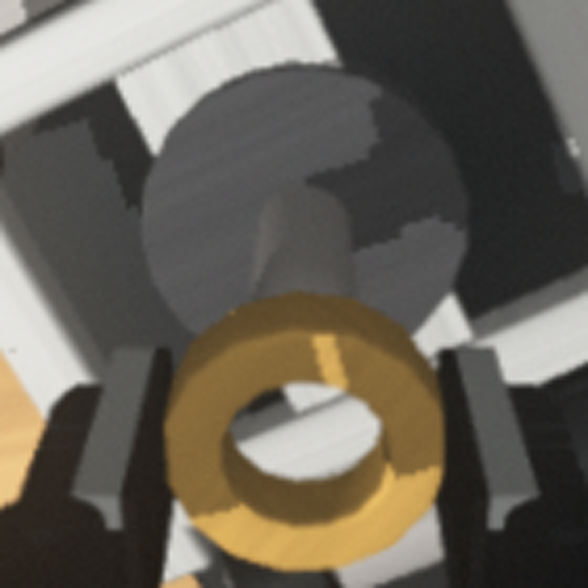

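```bash
python3 - <<'E'
from h import *
from scipy.optimize import least_squares
s=load('w5')
pts=np.array([(142,215),(300,63),(469,210),(190,115),(425,115),(195,335),(445,290)])/4.2+[180,150]
Q=np.array([fray(s,u,v,66)[:2] for u,v in pts])
r=least_squares(lambda c:np.hypot(*(Q-c[:2]).T)-29,[560,-62]);print('hub',r.x,r.fun)
p,R=tool();c=fray(s,252.4,257.6,p[2]+12.5);print('ring',c,'err tool',R.T[:,:2]@(r.x-c[:2]))
E
```

```text
hub [574.61717188 -73.76415764] [-0.75530759  0.22740522 -0.30595448 -1.05020553 -0.31147371 -0.37177828
 -1.33280319]
ring [575.58300572 -74.12898951 138.19963328] err tool [-0.00126436  0.10242339 -1.02734861]
```

>>> {"fn": "play_rows", "kwargs": {
  "commands": [
    {"slide": [0.02,0,-0.002],"turn": 0,"jaw": 1},
    {"slide": [0.025,0,0],"turn": 0,"jaw": 1},
    {"slide": [0.025,0,0],"turn": 0,"jaw": 1},
    {"slide": [0.025,0,0],"turn": 0,"jaw": 1},
    {"slide": [0.025,0,0],"turn": 0,"jaw": 1},
    {"slide": [0.02,0,0],"turn": 0,"jaw": 1},
    {"slide": [0.006,0,0],"turn": 0,"jaw": 1},
    {"slide": [0,0,0],"turn": 0,"jaw": 1},
    {"slide": [0,0,0],"turn": 0,"jaw": 1},
    {"slide": [0,0,0],"turn": 0,"jaw": 1}
  ]
}}

```text
time_s: 7.38
eef_pos: [574.6, -72.6, 66.4]
eef_rot: [11.8, 90.0, -3.2]
force: [0.0, 0.2, -0.8]
gripper_width: 33.8
```

>>> {"fn": "play_rows", "kwargs": {
  "commands": [
    {"slide": [0.002,0,0],"turn": 0,"jaw": 1},
    {"slide": [0,0,0],"turn": 0,"jaw": -0.15},
    {"slide": [0,0,0],"turn": 0,"jaw": -0.15},
    {"slide": [0,0,0],"turn": 0,"jaw": -0.15},
    {"slide": [0,0,0],"turn": 0,"jaw": -0.15},
    {"slide": [-0.03,0,0],"turn": 0,"jaw": -0.15},
    {"slide": [-0.06,0,0],"turn": 0,"jaw": -0.15},
    {"slide": [-0.08,0,0],"turn": 0,"jaw": -0.15},
    {"slide": [-0.08,0,0],"turn": 0,"jaw": -0.15},
    {"slide": [0,0,0],"turn": 0,"jaw": -0.15}
  ]
}}

```text
time_s: 8.22
eef_pos: [577.8, -73.3, 171.8]
eef_rot: [0.9, 89.5, -14.1]
force: [1.5, 0.3, -0.3]
gripper_width: 49.5
```

```bash
python3 - <<'E'
from h import *
s=snap('wrist','w6'); go([455,-320,150])
cv2.imwrite('pics/w6d.png',cv2.resize(s['frame'][100:290,150:350,::-1],None,fx=4,fy=3.1,interpolation=cv2.INTER_CUBIC))
E
```

```text
TCP [576.8 -73.1 169.2] jaw yaw 75.0 slide total [ 0.047  -0.6749 -0.1347]
```

View pics/w6d.png

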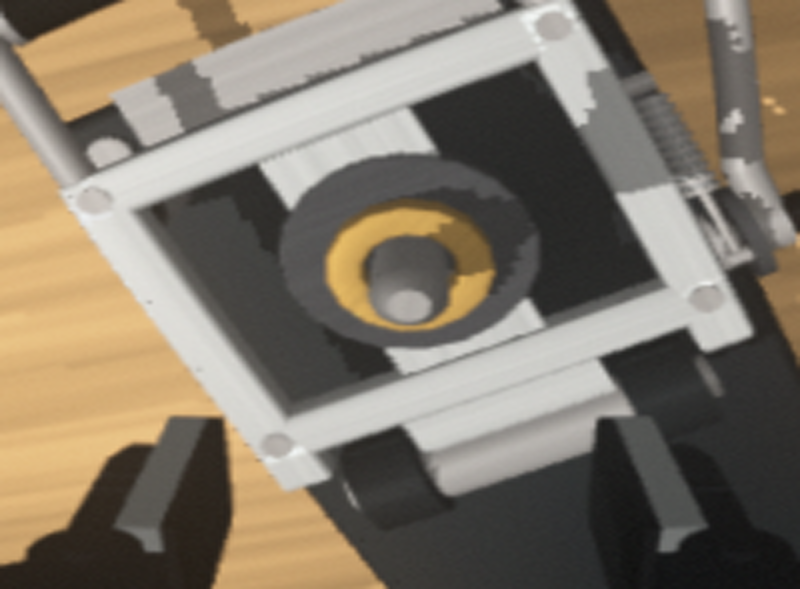

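```bash
python3 - <<'E'
from h import *
print(fray(load('w4'),29.5,153,16), 'post',fray(load('w6'),251.75,198.4,106))
E
```

```text
[ 461.35958517 -321.36407385   16.        ] post [574.56181167 -74.13909854 106.        ]
```

>>> {"fn": "play_rows", "kwargs": {
  "commands": [
    {"slide": [0,-0.05,-0.01],"turn": 0,"jaw": -0.6},
    {"slide": [0,-0.08,-0.014],"turn": 0,"jaw": -0.6},
    {"slide": [0,-0.09,-0.015],"turn": 0,"jaw": -0.6},
    {"slide": [0,-0.09,-0.015],"turn": 0,"jaw": -0.6},
    {"slide": [0,-0.09,-0.015],"turn": 0,"jaw": -0.6},
    {"slide": [0.02,-0.09,-0.015],"turn": 0,"jaw": -0.6},
    {"slide": [0.03,-0.09,-0.015],"turn": 0,"jaw": -0.6},
    {"slide": [0.03,-0.07,-0.015],"turn": 0,"jaw": -0.6},
    {"slide": [0.018,-0.024,-0.005],"turn": 0,"jaw": -0.6},
    {"slide": [0,0,0],"turn": 0,"jaw": -0.6}
  ]
}}

```text
time_s: 9.1
eef_pos: [456.6, -321.7, 124.1]
eef_rot: [158.1, 89.8, 142.9]
force: [0.4, -0.2, -0.6]
gripper_width: 68.2
```

```bash
python3 - <<'E'
from h import *
s=snap('wrist','w7'); go([461,-321,0]); print(fpx(s,[461.4,-321.4,16]))
cv2.imwrite('pics/w7d.png',cv2.resize(s['frame'][130:290,150:350,::-1],None,fx=4,fy=3.75,interpolation=cv2.INTER_CUBIC))
E
```

```text
TCP [ 457.6 -320.5  125.1] jaw yaw 74.9 slide total [0.3128 0.0005 0.0092]
[255.20684572 190.88947402]
```

View pics/w7d.png

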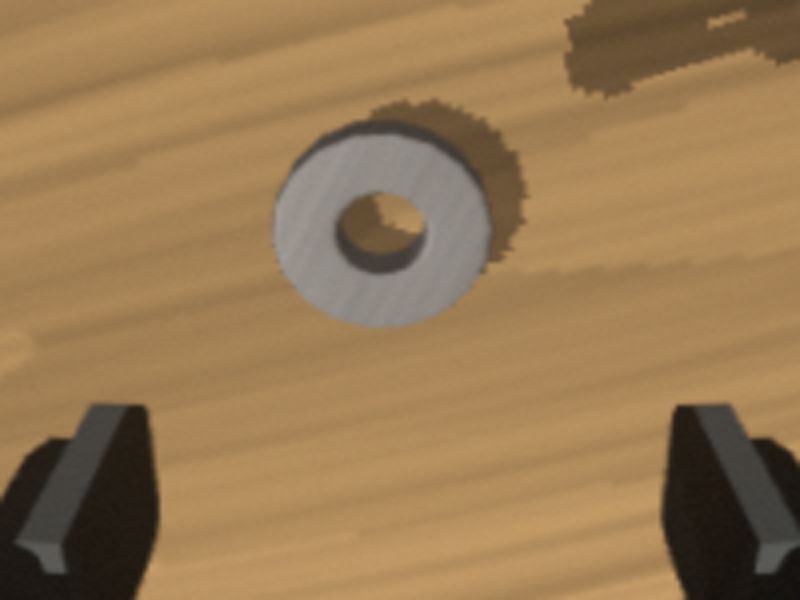

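```bash
python3 - <<'E'
from h import *
s=load('w7');P=fray(s,245.4,191.5,16);print(P);go([P[0],P[1],0])
E
```

```text
[ 459.65662245 -329.94822616   16.        ]
TCP [ 457.6 -320.5  125.1] jaw yaw 74.9 slide total [ 0.3127 -0.0219  0.0118]
```

>>> {"fn": "play_rows", "kwargs": {
  "commands": [
    {"slide": [0.04,-0.012,0.006],"turn": 0,"jaw": -0.6},
    {"slide": [0.07,-0.01,0.006],"turn": 0,"jaw": -0.6},
    {"slide": [0.08,0,0],"turn": 0,"jaw": -0.6},
    {"slide": [0.07,0,0],"turn": 0,"jaw": -0.6},
    {"slide": [0.035,0,0],"turn": 0,"jaw": -0.6},
    {"slide": [0.015,0,0],"turn": 0,"jaw": -0.6},
    {"slide": [0,0,0],"turn": 0,"jaw": -0.6},
    {"slide": [0,0,0],"turn": 0,"jaw": -0.6},
    {"slide": [0,0,0],"turn": 0,"jaw": -0.6},
    {"slide": [0,0,0],"turn": 0,"jaw": -0.6}
  ]
}}

```text
time_s: 9.98
eef_pos: [462.1, -330.9, 3.9]
eef_rot: [-26.9, 89.9, -41.9]
force: [-0.0, -1.4, -0.5]
gripper_width: 68.0
```

```bash
python3 - <<'E'
from h import *
s=snap('wrist','w8'); go([459.7,-330,0]); print(fpx(s,[459.7,-330,16]))
cv2.imwrite('pics/w8d.png',cv2.resize(s['frame'][160:320,150:350,::-1],None,fx=4,fy=3.75,interpolation=cv2.INTER_CUBIC))
E
```

```text
TCP [ 462.  -330.9    3.8] jaw yaw 75.0 slide total [ 0.0095  0.0008 -0.0061]
[255.21828048 253.07053622]
```

View pics/w8d.png

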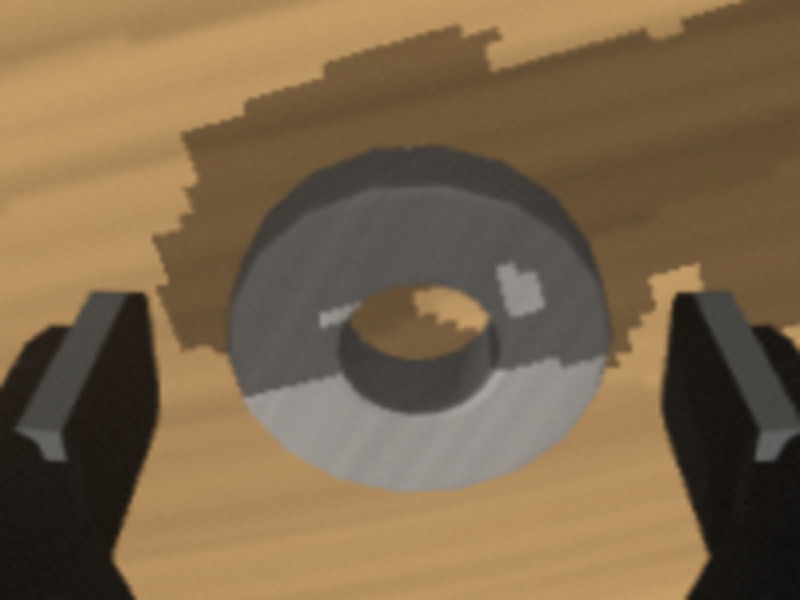

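>>> {"fn": "play_rows", "kwargs": {
  "commands": [
    {"slide": [0.008,0,-0.006],"turn": 0,"jaw": -0.6},
    {"slide": [0,0,0],"turn": 0,"jaw": -0.6},
    {"slide": [0,0,0],"turn": 0,"jaw": 1},
    {"slide": [0,0,0],"turn": 0,"jaw": 1},
    {"slide": [0,0,0],"turn": 0,"jaw": 1},
    {"slide": [0,0,0],"turn": 0,"jaw": 1},
    {"slide": [0,0,0],"turn": 0,"jaw": 1},
    {"slide": [0,0,0],"turn": 0,"jaw": 1},
    {"slide": [0,0,0],"turn": 0,"jaw": 1},
    {"slide": [0,0,0],"turn": 0,"jaw": 1}
  ],
  "force": 60
}}

```text
time_s: 10.87
eef_pos: [458.7, -329.8, -0.0]
eef_rot: [-76.3, 90.0, -91.3]
force: [-1.9, 1.9, 8.3]
gripper_width: 48.0
```

```bash
python3 - <<'E'
from h import *
go([575,-74,170])
E
```

```text
TCP [ 458.7 -329.8   -0. ] jaw yaw 75.0 slide total [-0.4252  0.693   0.1151]
```

>>> {"fn": "play_rows", "kwargs": {
  "commands": [
    {"slide": [-0.03,0,0],"turn": 0,"jaw": 1},
    {"slide": [-0.06,0,0],"turn": 0,"jaw": 1},
    {"slide": [-0.08,0.03,0],"turn": 0,"jaw": 1},
    {"slide": [-0.07,0.06,0.01],"turn": 0,"jaw": 1},
    {"slide": [-0.06,0.07,0.012],"turn": 0,"jaw": 1},
    {"slide": [-0.05,0.08,0.014],"turn": 0,"jaw": 1},
    {"slide": [0,0.09,0.015],"turn": 0,"jaw": 1},
    {"slide": [0,0.09,0.015],"turn": 0,"jaw": 1},
    {"slide": [0,0.09,0.015],"turn": 0,"jaw": 1},
    {"slide": [0,0.08,0.014],"turn": 0,"jaw": 1}
  ]
}}

```text
time_s: 11.7
eef_pos: [557.0, -109.6, 139.4]
eef_rot: [110.2, 90.0, 95.2]
force: [-0.3, -1.1, -2.7]
gripper_width: 47.8
```

```bash
python3 - <<'E'
from h import *
go([575,-74,140])
E
```

```text
TCP [ 557.  -109.6  139.4] jaw yaw 75.0 slide total [-0.0015  0.0975  0.0205]
```

>>> {"fn": "play_rows", "kwargs": {
  "commands": [
    {"slide": [0,0.05,0.01],"turn": 0,"jaw": 1},
    {"slide": [0,0.03,0.007],"turn": 0,"jaw": 1},
    {"slide": [0,0.015,0.003],"turn": 0,"jaw": 1},
    {"slide": [0,0,0],"turn": 0,"jaw": 1},
    {"slide": [0,0,0],"turn": 0,"jaw": 1},
    {"slide": [0,0,0],"turn": 0,"jaw": 1},
    {"slide": [0,0,0],"turn": 0,"jaw": 1},
    {"slide": [0,0,0],"turn": 0,"jaw": 1},
    {"slide": [0,0,0],"turn": 0,"jaw": 1},
    {"slide": [0,0,0],"turn": 0,"jaw": 1}
  ]
}}

```text
time_s: 12.53
eef_pos: [574.1, -77.5, 139.4]
eef_rot: [-38.5, 90.0, -53.5]
force: [0.6, 0.1, -1.3]
gripper_width: 47.8
```

```bash
python3 - <<'E'
from h import *
go([575,-74,140]); s=snap('wrist','w9')
cv2.imwrite('pics/w9d.png',cv2.resize(s['frame'][150:290,180:320,::-1],None,fx=4.2,fy=4.2,interpolation=cv2.INTER_CUBIC))
E
```

```text
TCP [574.1 -77.5 139.4] jaw yaw 75.0 slide total [-0.0015  0.009  -0.    ]
```

View pics/w9d.png

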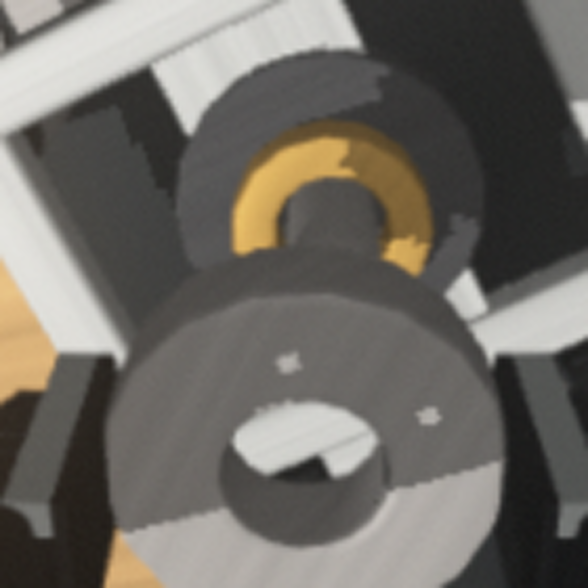

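```bash
python3 - <<'E'
from h import *
s=load('w9');p,R=tool();c=fray(s,252.5,262.6,p[2]+16);print(c); e=np.array([574.6,-74.0,p[2]+16])-c;print(R.T@e/400)
E
```

```text
[574.41553707 -78.73157388 155.380645  ]
[-1.87574556e-07  1.15440793e-02 -2.62118183e-03]
```

>>> {"fn": "play_rows", "kwargs": {
  "commands": [
    {"slide": [0,0.0115,-0.0026],"turn": 0,"jaw": 1},
    {"slide": [0.015,0,0],"turn": 0,"jaw": 1},
    {"slide": [0.025,0,0],"turn": 0,"jaw": 1},
    {"slide": [0.025,0,0],"turn": 0,"jaw": 1},
    {"slide": [0.025,0,0],"turn": 0,"jaw": 1},
    {"slide": [0.025,0,0],"turn": 0,"jaw": 1},
    {"slide": [0.02,0,0],"turn": 0,"jaw": 1},
    {"slide": [0.014,0,0],"turn": 0,"jaw": 1},
    {"slide": [0,0,0],"turn": 0,"jaw": 1},
    {"slide": [0,0,0],"turn": 0,"jaw": 1}
  ]
}}

```text
time_s: 13.42
eef_pos: [574.3, -72.3, 79.4]
eef_rot: [-176.2, 90.0, 168.8]
force: [-0.6, 0.1, -3.0]
gripper_width: 47.8
```

>>> {"fn": "play_rows", "kwargs": {
  "commands": [
    {"slide": [0.003,0,0],"turn": 0,"jaw": 1},
    {"slide": [0,0,0],"turn": 0,"jaw": 1},
    {"slide": [0,0,0],"turn": 0,"jaw": -0.5},
    {"slide": [0,0,0],"turn": 0,"jaw": -0.5},
    {"slide": [0,0,0],"turn": 0,"jaw": -0.5},
    {"slide": [0,0,0],"turn": 0,"jaw": -0.5},
    {"slide": [-0.03,0,0],"turn": 0,"jaw": -0.5},
    {"slide": [-0.06,0,0],"turn": 0,"jaw": -0.5},
    {"slide": [-0.08,0,0],"turn": 0,"jaw": -0.5},
    {"slide": [-0.06,0,0],"turn": 0,"jaw": -0.5}
  ]
}}

```text
time_s: 14.25
eef_pos: [574.6, -72.4, 172.5]
eef_rot: [1.0, 90.0, -14.0]
force: [1.7, -0.0, 0.9]
gripper_width: 64.0
```

```bash
python3 - <<'E'
from h import *
s=snap('wrist','w10'); go([486,15.6,140],100.8)
cv2.imwrite('pics/w10d.png',cv2.resize(s['frame'][60:290,150:350,::-1],None,fx=4,fy=2.6,interpolation=cv2.INTER_CUBIC))
E
```

```text
TCP [576.9 -72.9 177.1] jaw yaw 75.0 slide total [ 0.0907  0.155  -0.2775]
turn total -0.0716 or 0.4284 deg 25.79347590593828
```

View pics/w10d.png

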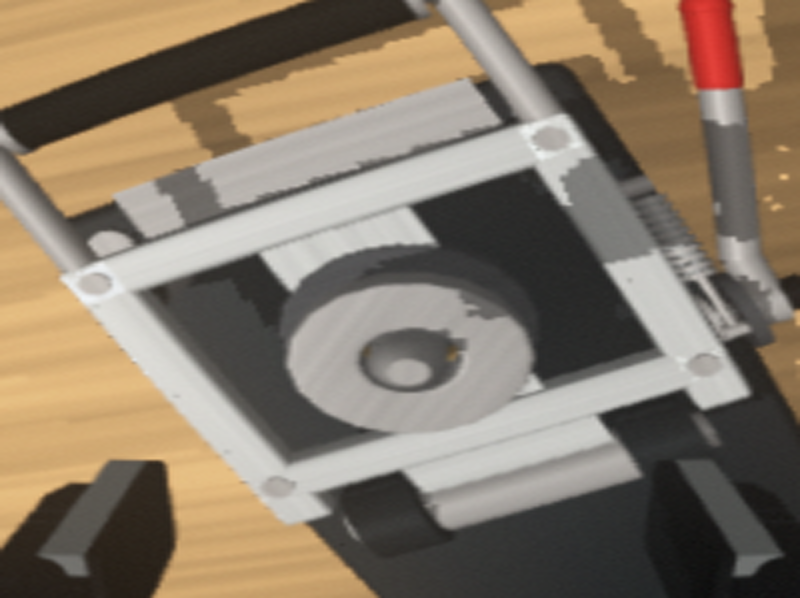

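>>> {"fn": "play_rows", "kwargs": {
  "commands": [
    {"slide": [0,0.04,-0.07],"turn": 0,"jaw": 0.2},
    {"slide": [0.02,0.045,-0.08],"turn": 0,"jaw": 0.2},
    {"slide": [0.03,0.045,-0.08],"turn": 0,"jaw": 0.2},
    {"slide": [0.03,0.025,-0.0475],"turn": 0,"jaw": 0.2},
    {"slide": [0.01,0,0],"turn": -0.018,"jaw": 0.2},
    {"slide": [0,0,0],"turn": -0.018,"jaw": 0.2},
    {"slide": [0,0,0],"turn": -0.018,"jaw": 0.2},
    {"slide": [0,0,0],"turn": -0.0176,"jaw": 0.2},
    {"slide": [0,0,0],"turn": 0,"jaw": 0.2},
    {"slide": [0,0,0],"turn": 0,"jaw": 0.2}
  ],
  "force": 40
}}

```text
time_s: 15.13
eef_pos: [483.2, 16.3, 134.6]
eef_rot: [-16.6, 90.0, -6.0]
force: [-0.1, -0.3, 0.3]
gripper_width: 34.2
```

```bash
python3 - <<'E'
from h import *
s=snap('wrist','w11'); go([486,15.6,60],100.8); print(fpx(s,[486,15.6,60]))
cv2.imwrite('pics/w11d.png',cv2.resize(s['frame'][130:290,150:350,::-1],None,fx=4,fy=3.75,interpolation=cv2.INTER_CUBIC))
E
```

```text
TCP [483.3  16.3 134.6] jaw yaw 100.6 slide total [ 0.1865 -0.0029  0.0064]
turn total -0.0007 or 0.4993 deg 0.24684580560725067
[252.6158133  202.53293314]
```

View pics/w11d.png

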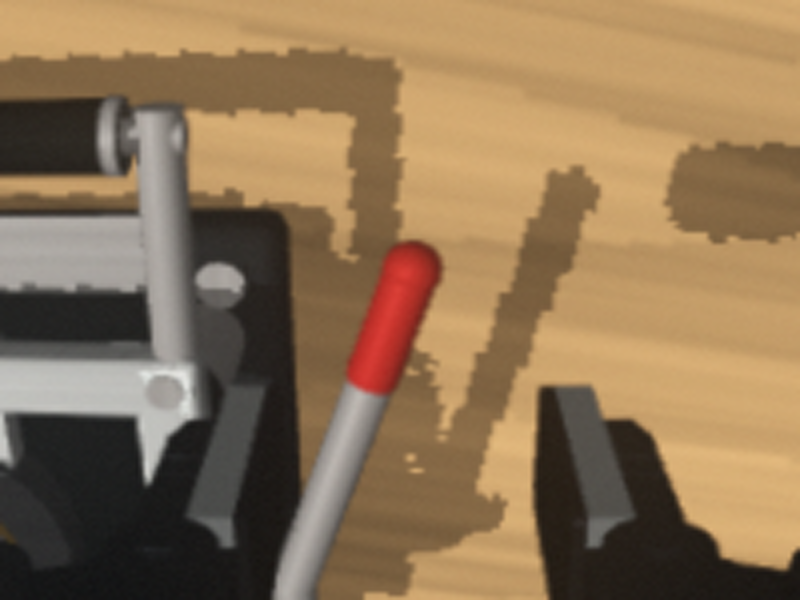

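>>> {"fn": "play_rows", "kwargs": {
  "commands": [
    {"slide": [0.04,-0.003,-0.0036],"turn": 0,"jaw": 0.2},
    {"slide": [0.06,0,0],"turn": 0,"jaw": 0.2},
    {"slide": [0.06,0,0],"turn": 0,"jaw": 0.2},
    {"slide": [0.035,0,0],"turn": 0,"jaw": 0.2},
    {"slide": [0.0165,0,0],"turn": 0,"jaw": 0.2},
    {"slide": [0,0,0],"turn": 0,"jaw": 0.2},
    {"slide": [0,0,0],"turn": 0,"jaw": 0.2},
    {"slide": [0,0,0],"turn": 0,"jaw": 0.2},
    {"slide": [0,0,0],"turn": 0,"jaw": 0.2},
    {"slide": [0,0,0],"turn": 0,"jaw": 0.2}
  ],
  "force": 25
}}

```text
time_s: 16.02
eef_pos: [482.7, 14.8, 50.8]
eef_rot: [-18.0, 89.9, -7.3]
force: [-0.7, -0.0, 0.2]
gripper_width: 34.2
```

```bash
python3 - <<'E'
from h import *
s=snap('wrist','w12'); go([482.1,14.9,50],100.8); print(fpx(s,[486,15.6,60]))
cv2.imwrite('pics/w12d.png',cv2.resize(s['frame'][130:290,150:350,::-1],None,fx=4,fy=3.75,interpolation=cv2.INTER_CUBIC))
E
```

```text
TCP [482.6  14.8  50.6] jaw yaw 100.8 slide total [ 0.0016  0.0005 -0.0011]
turn total -0.0001 or 0.4999 deg 0.03957854814545669
[255.5235723  261.09618377]
```

View pics/w12d.png

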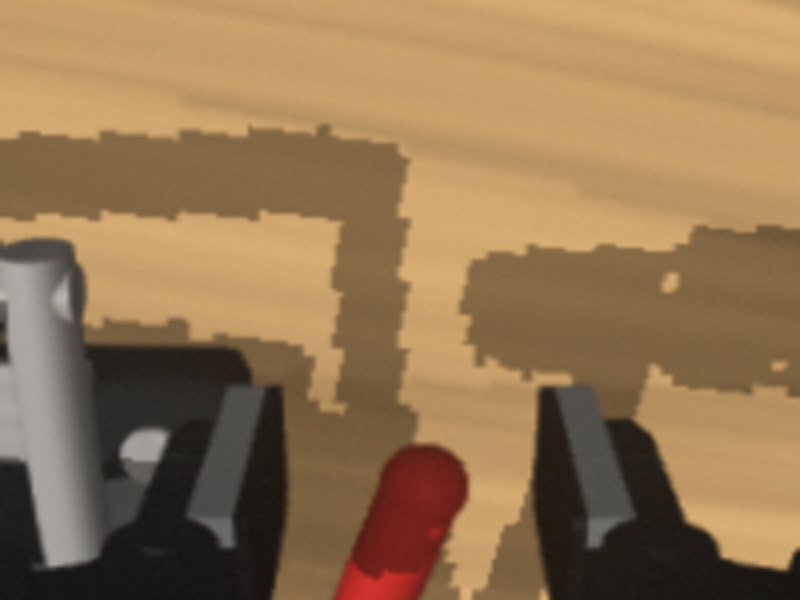

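>>> {"fn": "play_rows", "kwargs": {
  "commands": [
    {"slide": [0,0,0],"turn": 0,"jaw": 1},
    {"slide": [0,0,0],"turn": 0,"jaw": 1},
    {"slide": [0,0,0],"turn": 0,"jaw": 1},
    {"slide": [0,0,0],"turn": 0,"jaw": 1},
    {"slide": [0,0,0],"turn": 0,"jaw": 1},
    {"slide": [0,0,0],"turn": 0,"jaw": 1},
    {"slide": [0,0,0],"turn": 0,"jaw": 1},
    {"slide": [0,0,0],"turn": 0,"jaw": 1},
    {"slide": [0,0,0],"turn": 0,"jaw": 1},
    {"slide": [0,0,0],"turn": 0,"jaw": 1}
  ]
}}

```text
time_s: 16.9
eef_pos: [482.1, 15.3, 50.1]
eef_rot: [64.1, 89.9, 74.9]
force: [-0.5, 5.6, 3.2]
gripper_width: 10.4
```

```bash
python3 - <<'E'
import numpy as np
for t0,n,dt in [(0,10,.1),(1.0,10,.1)]:
  th=t0+dt*np.arange(n+1); X=-99*np.cos(th);Z=99*np.sin(th)
  print([[round(-b/400,4),round(a/400,4)] for a,b in zip(np.diff(X),np.diff(Z))])
E
```

```text
[[np.float64(-0.0247), np.float64(0.0012)], [np.float64(-0.0245), np.float64(0.0037)], [np.float64(-0.024), np.float64(0.0061)], [np.float64(-0.0232), np.float64(0.0085)], [np.float64(-0.0223), np.float64(0.0108)], [np.float64(-0.0211), np.float64(0.0129)], [np.float64(-0.0197), np.float64(0.015)], [np.float64(-0.0181), np.float64(0.0169)], [np.float64(-0.0163), np.float64(0.0186)], [np.float64(-0.0144), np.float64(0.0201)]]
[[np.float64(-0.0123), np.float64(0.0215)], [np.float64(-0.0101), np.float64(0.0226)], [np.float64(-0.0078), np.float64(0.0235)], [np.float64(-0.0054), np.float64(0.0241)], [np.float64(-0.003), np.float64(0.0246)], [np.float64(-0.0005), np.float64(0.0247)], [np.float64(0.002), np.float64(0.0247)], [np.float64(0.0044), np.float64(0.0243)], [np.float64(0.0068), np.float64(0.0238)], [np.float64(0.0092), np.float64(0.023)]]
```

>>> {"fn": "play_rows", "kwargs": {
  "commands": [
    {"slide": [-0.0247,0,0.001],"turn": 0,"jaw": 1},
    {"slide": [-0.0245,0,0.004],"turn": 0,"jaw": 1},
    {"slide": [-0.024,0,0.006],"turn": 0,"jaw": 1},
    {"slide": [-0.023,0,0.0085],"turn": 0,"jaw": 1},
    {"slide": [-0.022,0,0.011],"turn": 0,"jaw": 1},
    {"slide": [-0.021,0,0.013],"turn": 0,"jaw": 1},
    {"slide": [-0.02,0,0.015],"turn": 0,"jaw": 1},
    {"slide": [-0.018,0,0.017],"turn": 0,"jaw": 1},
    {"slide": [-0.016,0,0.0185],"turn": 0,"jaw": 1},
    {"slide": [-0.0144,0,0.02],"turn": 0,"jaw": 1}
  ]
}}

```text
time_s: 17.73
eef_pos: [524.8, 24.0, 132.8]
eef_rot: [158.6, 89.8, 169.4]
force: [-4.4, 6.3, 2.3]
gripper_width: 10.1
```

```bash
python3 - <<'E'
from h import *
s=snap('wrist','w13'); print(tool()[0],readout.get_obs()['force'])
E
```

```text
[527.09349916  24.26746776 134.0394718 ] [-8.15129374  7.72040647 11.26530171]
```

View pics/w13.png

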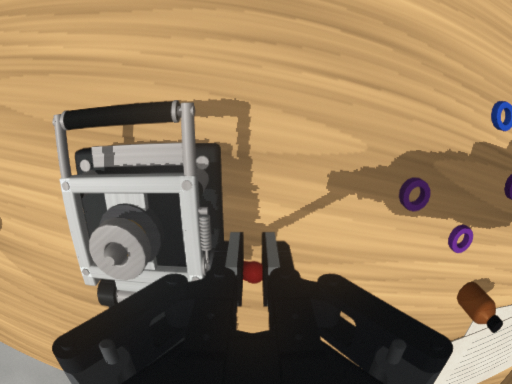

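>>> {"fn": "play_rows", "kwargs": {
  "commands": [
    {"slide": [-0.0145,0,0.0205],"turn": 0,"jaw": 1},
    {"slide": [-0.0105,0,0.0225],"turn": 0,"jaw": 1},
    {"slide": [-0.008,0,0.0235],"turn": 0,"jaw": 1},
    {"slide": [-0.0055,0,0.024],"turn": 0,"jaw": 1},
    {"slide": [-0.003,0,0.0245],"turn": 0,"jaw": 1},
    {"slide": [-0.0005,0,0.0247],"turn": 0,"jaw": 1},
    {"slide": [0.002,0,0.0247],"turn": 0,"jaw": 1},
    {"slide": [0.0045,0,0.0243],"turn": 0,"jaw": 1},
    {"slide": [0.007,0,0.024],"turn": 0,"jaw": 1},
    {"slide": [0.009,0,0.023],"turn": 0,"jaw": 1}
  ]
}}

```text
time_s: 18.62
eef_pos: [620.0, 40.6, 140.5]
eef_rot: [-104.4, 89.9, -93.6]
force: [-0.8, 0.4, 0.3]
gripper_width: 0.4
```

```bash
python3 - <<'E'
from h import *
s=snap('wrist','w14'); print(tool()[0],readout.get_obs()['force'])
E
```

```text
[621.09792196  40.82710652 139.66384727] [-0.24799396 -0.42560619 -0.57448721]
```

View pics/w14.png

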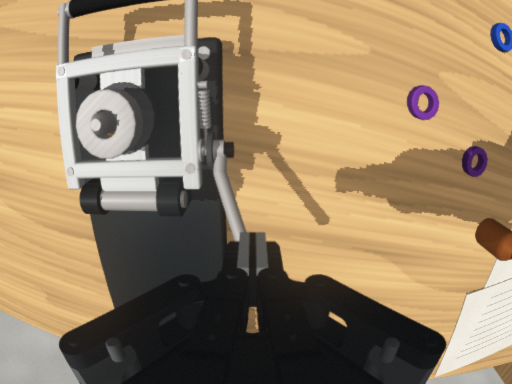

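```bash
python3 - <<'E'
from h import *
s=snap('side','s2'); im=s['frame'][150:250,160:320,::-1]; cv2.imwrite('pics/s2c.png',cv2.resize(im,None,fx=5,fy=5,interpolation=cv2.INTER_CUBIC))
for t in [0,1.4,1.8,2.2,2.6]:
    x=np.array([.982,.187,0]);pv=np.array([486,15.6,60])+99*x; print(t,px(s,pv+99*(-np.cos(t)*x+np.array([0,0,np.sin(t)])))-[160,150])
E
```

```text
0 [106.28776274  61.46357558]
1.4 [77.33879502 35.64893941]
1.8 [63.47659916 36.32361386]
2.2 [51.33049972 41.27219757]
2.6 [43.01049598 49.51260492]
```

View pics/s2c.png

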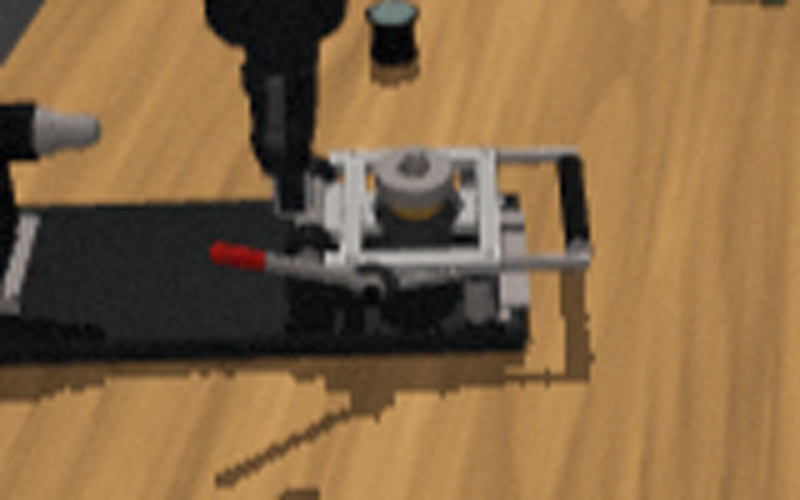

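>>> {"fn": "play_rows", "kwargs": {
  "commands": [
    {"slide": [-0.05,-0.02,-0.04],"turn": 0,"jaw": 0.0},
    {"slide": [0,-0.045,-0.075],"turn": 0,"jaw": 0.0},
    {"slide": [0,-0.05,-0.08],"turn": 0,"jaw": 0.0},
    {"slide": [0,-0.05,-0.08],"turn": 0,"jaw": 0.0},
    {"slide": [0,-0.05,-0.08],"turn": 0,"jaw": 0.0},
    {"slide": [0,-0.047,-0.061],"turn": 0,"jaw": 0.0},
    {"slide": [0,0,0],"turn": 0.0192,"jaw": 0.0},
    {"slide": [0,0,0],"turn": 0.0192,"jaw": 0.0},
    {"slide": [0,0,0],"turn": 0.0192,"jaw": 0.0},
    {"slide": [0,0,0],"turn": 0.0192,"jaw": 0.0}
  ]
}}

```text
time_s: 19.55
eef_pos: [474.9, -93.5, 161.0]
eef_rot: [-87.6, 90.0, -104.8]
force: [0.2, -0.1, 0.8]
gripper_width: 42.7
```

>>> {"fn": "play_rows", "kwargs": {
  "commands": [
    {"slide": [0,0,0],"turn": 0.0193,"jaw": 0.0},
    {"slide": [0,0,0],"turn": 0.0193,"jaw": 0.0},
    {"slide": [0,0,0],"turn": 0.0193,"jaw": 0.0},
    {"slide": [0,0,0],"turn": 0.0193,"jaw": 0.0},
    {"slide": [0,0,0],"turn": 0.0193,"jaw": 0.0},
    {"slide": [0,0,0],"turn": 0.0193,"jaw": 0.0},
    {"slide": [0,0,0],"turn": 0.0193,"jaw": 0.0},
    {"slide": [0,0,0],"turn": 0.0193,"jaw": 0.0},
    {"slide": [0,0,0],"turn": 0.0193,"jaw": 0.0},
    {"slide": [0,0,0],"turn": 0,"jaw": 0.0}
  ]
}}

```text
time_s: 20.38
eef_pos: [475.0, -93.1, 160.8]
eef_rot: [-62.5, 90.0, -142.2]
force: [-0.5, 0.3, -0.7]
gripper_width: 42.9
```

```bash
python3 - <<'E'
from h import *
s=snap('wrist','w15'); go([476.8,-93,60],10.8); print(fpx(s,[476.8,-93,60])); print(readout.get_obs()['joint_positions'])
E
```

```text
TCP [475.  -93.1 160.8] jaw yaw 10.7 slide total [0.252  0.0045 0.0004]
turn total -0.0003 or 0.4997 deg 0.0959353252337678
[254.18875501 187.64017522]
[-1.97380444e+01  1.53932964e+01 -2.17717172e+01  5.28488760e+01
 -2.20910279e-02  5.95578912e+01]
```

View pics/w15.png

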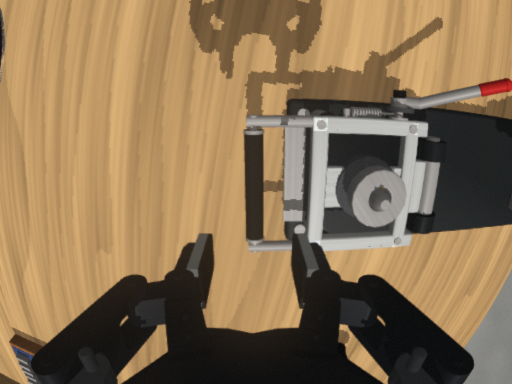

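>>> {"fn": "play_rows", "kwargs": {
  "commands": [
    {"slide": [0.05,0.0045,0],"turn": 0,"jaw": 0.0},
    {"slide": [0.07,0,0],"turn": 0,"jaw": 0.0},
    {"slide": [0.07,0,0],"turn": 0,"jaw": 0.0},
    {"slide": [0.06,0,0],"turn": 0,"jaw": 0.0},
    {"slide": [0.03,0,0],"turn": 0,"jaw": 0.0},
    {"slide": [0.0145,0,0],"turn": 0,"jaw": 0.0},
    {"slide": [0,0,0],"turn": 0,"jaw": 0.0},
    {"slide": [0,0,0],"turn": 0,"jaw": 0.0},
    {"slide": [0,0,0],"turn": 0,"jaw": 0.0},
    {"slide": [0,0,0],"turn": 0,"jaw": 0.0}
  ],
  "force": 50
}}

```text
time_s: 21.27
eef_pos: [478.1, -93.0, 44.0]
eef_rot: [58.9, 89.9, -20.5]
force: [0.3, -0.4, -0.1]
gripper_width: 42.8
```

```bash
python3 - <<'E'
from h import *
s=snap('wrist','w16'); go([476.8,-93,43],10.8); print(fpx(s,[476.8,-93,60]),readout.get_obs()['force'])
E
```

```text
TCP [478.  -93.   43.9] jaw yaw 10.6 slide total [ 0.0023 -0.003  -0.0006]
turn total -0.0005 or 0.4995 deg 0.16917773608571451
[249.20823385 259.99308914] [-1.11313221 -0.09843994 -0.65965933]
```

View pics/w16.png

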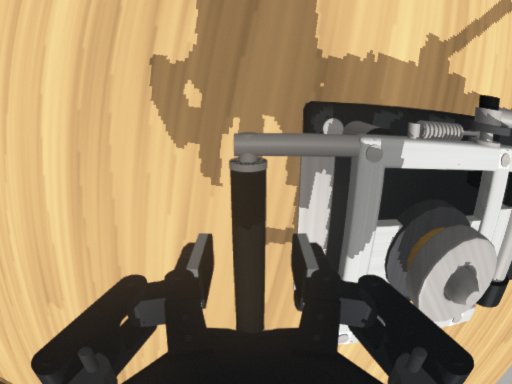

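>>> {"fn": "play_rows", "kwargs": {
  "commands": [
    {"slide": [0,-0.002,0],"turn": 0,"jaw": 0.0},
    {"slide": [0,0,0],"turn": 0,"jaw": 1},
    {"slide": [0,0,0],"turn": 0,"jaw": 1},
    {"slide": [0,0,0],"turn": 0,"jaw": 1},
    {"slide": [0,0,0],"turn": 0,"jaw": 1},
    {"slide": [0,0,0],"turn": 0,"jaw": 1},
    {"slide": [0,0,0],"turn": 0,"jaw": 1},
    {"slide": [0,0,0],"turn": 0,"jaw": 1},
    {"slide": [0,0,0],"turn": 0,"jaw": 1},
    {"slide": [0,0,0],"turn": 0,"jaw": 1}
  ]
}}

```text
time_s: 22.15
eef_pos: [476.4, -93.0, 43.3]
eef_rot: [-40.7, 90.0, -120.1]
force: [-2.1, 0.0, 5.7]
gripper_width: 14.3
```

```bash
python3 - <<'E'
from h import *
go([476.8,-93,43],10.8)
import numpy as np
th=np.linspace(0,np.pi/2,31); X=-168*np.cos(th);Z=168*np.sin(th)
for i in range(30): print(i//10,i%10,'x',round(-(Z[i+1]-Z[i])/400,4),'y',round((X[i+1]-X[i])/400,4))
E
```

```text
TCP [476.4 -93.   43.3] jaw yaw 10.6 slide total [0.0007 0.0009 0.0003]
turn total -0.0006 or 0.4994 deg 0.19862613456488987
0 0 x -0.022 y 0.0006
0 1 x -0.0219 y 0.0017
0 2 x -0.0218 y 0.0029
0 3 x -0.0216 y 0.004
0 4 x -0.0214 y 0.0051
0 5 x -0.0211 y 0.0062
0 6 x -0.0207 y 0.0073
0 7 x -0.0203 y 0.0084
0 8 x -0.0198 y 0.0095
0 9 x -0.0193 y 0.0105
1 0 x -0.0187 y 0.0115
1 1 x -0.0181 y 0.0125
1 2 x -0.0174 y 0.0134
1 3 x -0.0167 y 0.0143
1 4 x -0.0159 y 0.0151
1 5 x -0.0151 y 0.0159
1 6 x -0.0143 y 0.0167
1 7 x -0.0134 y 0.0174
1 8 x -0.0125 y 0.0181
1 9 x -0.0115 y 0.0187
2 0 x -0.0105 y 0.0193
2 1 x -0.0095 y 0.0198
2 2 x -0.0084 y 0.0203
2 3 x -0.0073 y 0.0207
2 4 x -0.0062 y 0.0211
2 5 x -0.0051 y 0.0214
2 6 x -0.004 y 0.0216
2 7 x -0.0029 y 0.0218
2 8 x -0.0017 y 0.0219
2 9 x -0.0006 y 0.022
```

>>> {"fn": "play_rows", "kwargs": {
  "commands": [
    {"slide": [-0.011,0,0],"turn": 0,"jaw": 1},
    {"slide": [-0.011,0.0006,0],"turn": 0,"jaw": 1},
    {"slide": [-0.0219,0.0017,0],"turn": 0,"jaw": 1},
    {"slide": [-0.0218,0.0029,0],"turn": 0,"jaw": 1},
    {"slide": [-0.0216,0.004,0],"turn": 0,"jaw": 1},
    {"slide": [-0.0214,0.0051,0],"turn": 0,"jaw": 1},
    {"slide": [-0.0211,0.0062,0],"turn": 0,"jaw": 1},
    {"slide": [-0.0207,0.0073,0],"turn": 0,"jaw": 1},
    {"slide": [-0.0203,0.0084,0],"turn": 0,"jaw": 1},
    {"slide": [-0.0198,0.0095,0],"turn": 0,"jaw": 1}
  ],
  "force": 60
}}

```text
time_s: 22.98
eef_pos: [494.5, -89.4, 120.1]
eef_rot: [-94.9, 90.0, -174.3]
force: [0.1, -0.5, -4.4]
gripper_width: 14.2
```

>>> {"fn": "play_rows", "kwargs": {
  "commands": [
    {"slide": [-0.0193,0.0105,0],"turn": 0,"jaw": 1},
    {"slide": [-0.0187,0.0115,0],"turn": 0,"jaw": 1},
    {"slide": [-0.0181,0.0125,0],"turn": 0,"jaw": 1},
    {"slide": [-0.0174,0.0134,0],"turn": 0,"jaw": 1},
    {"slide": [-0.0167,0.0143,0],"turn": 0,"jaw": 1},
    {"slide": [-0.0159,0.0151,0],"turn": 0,"jaw": 1},
    {"slide": [-0.0151,0.0159,0],"turn": 0,"jaw": 1},
    {"slide": [-0.0143,0.0167,0],"turn": 0,"jaw": 1},
    {"slide": [-0.0134,0.0174,0],"turn": 0,"jaw": 1},
    {"slide": [-0.0125,0.0181,0],"turn": 0,"jaw": 1}
  ]
}}

```text
time_s: 23.82
eef_pos: [552.1, -78.4, 184.7]
eef_rot: [-175.7, 90.0, 104.9]
force: [-3.0, 0.0, 1.2]
gripper_width: 14.3
```

```bash
python3 - <<'E'
from h import *
s=snap('wrist','w17'); p,R=tool(); print(p,readout.get_obs()['force'],readout.get_obs()['gripper_width'])
x=np.array([np.cos(.187),np.sin(.187)]); hin=np.array([574.6,-74])+68*x; print(hin,(p[:2]-hin)@x, p[2]+17-60)
E
```

```text
[553.73535496 -78.10763887 185.61322041] [-6.14711737  2.624521    7.18659907] 13.781689016275704
[641.41451465 -61.3579815 ] -89.2645585027679 142.61322041047006
```

View pics/w17.png

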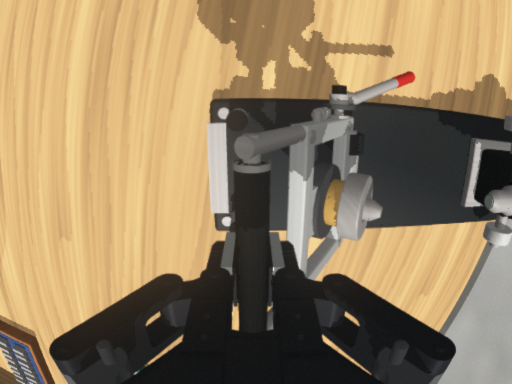

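>>> {"fn": "play_rows", "kwargs": {
  "commands": [
    {"slide": [-0.0115,0.0187,0],"turn": 0,"jaw": 1},
    {"slide": [-0.0105,0.0193,0],"turn": 0,"jaw": 1},
    {"slide": [-0.0095,0.0198,0],"turn": 0,"jaw": 1},
    {"slide": [-0.0084,0.0203,0],"turn": 0,"jaw": 1},
    {"slide": [-0.0073,0.0207,0],"turn": 0,"jaw": 1},
    {"slide": [-0.0062,0.0211,0],"turn": 0,"jaw": 1},
    {"slide": [-0.0051,0.0214,0],"turn": 0,"jaw": 1},
    {"slide": [-0.0022,0.0108,0],"turn": 0,"jaw": 1},
    {"slide": [-0.0018,0.0108,0],"turn": 0,"jaw": 1},
    {"slide": [-0.0015,0.0108,0],"turn": 0,"jaw": 1}
  ]
}}

```text
time_s: 24.7
eef_pos: [620.6, -65.2, 210.0]
eef_rot: [127.0, 89.9, 47.6]
force: [-0.8, 3.7, 3.9]
gripper_width: 13.9
```

```bash
python3 - <<'E'
from h import *
p,R=tool(); print(readout.get_obs()['force'],readout.get_obs()['gripper_width'])
go([641.4,-61.4,211])
x=np.array([np.cos(.187),np.sin(.187)]); hin=np.array([574.6,-74])+68*x; print((p[:2]-hin)@x, p[2]+17-60)
E
```

```text
[-0.81943057  3.70102022  3.87566084] 13.926475859520538
TCP [620.6 -65.2 210. ] jaw yaw 10.6 slide total [-0.0023  0.0529  0.0002]
-21.16153923686237 167.0496632762917
```

>>> {"fn": "play_rows", "kwargs": {
  "commands": [
    {"slide": [-0.001,0.01,0],"turn": 0,"jaw": 1},
    {"slide": [-0.001,0.01,0],"turn": 0,"jaw": 1},
    {"slide": [-0.0005,0.01,0],"turn": 0,"jaw": 1},
    {"slide": [0,0.01,0],"turn": 0,"jaw": 1},
    {"slide": [0,0.007,0],"turn": 0,"jaw": 1},
    {"slide": [0,0.004,0],"turn": 0,"jaw": 1},
    {"slide": [0,0.0015,0],"turn": 0,"jaw": 1},
    {"slide": [0,0,0],"turn": 0,"jaw": 1},
    {"slide": [0,0,0],"turn": 0,"jaw": 1},
    {"slide": [0,0,0],"turn": 0,"jaw": 1}
  ]
}}

```text
time_s: 25.53
eef_pos: [641.4, -61.2, 211.4]
eef_rot: [112.6, 89.8, 33.2]
force: [-0.9, 5.0, 6.2]
gripper_width: 14.1
```

```bash
python3 - <<'E'
from h import *
p,R=tool(); print(p,readout.get_obs()['force'],readout.get_obs()['gripper_width'],readout.get_obs()['time_s'])
x=np.array([np.cos(.187),np.sin(.187)]); hin=np.array([574.6,-74])+68*x; print((p[:2]-hin)@x, p[2]+17-60)
s=snap('wrist','w18');s=snap('side','s3'); im=s['frame'][120:250,130:300,::-1]; cv2.imwrite('pics/s3c.png',cv2.resize(im,None,fx=4.6,fy=4.6,interpolation=cv2.INTER_CUBIC))
E
```

```text
[641.44297302 -61.19075357 211.38271522] [-0.94672366  4.9716698   6.16013285] 14.133780351560867 25.5333
0.05905192292084966 168.3827152208601
```

View pics/s3c.png

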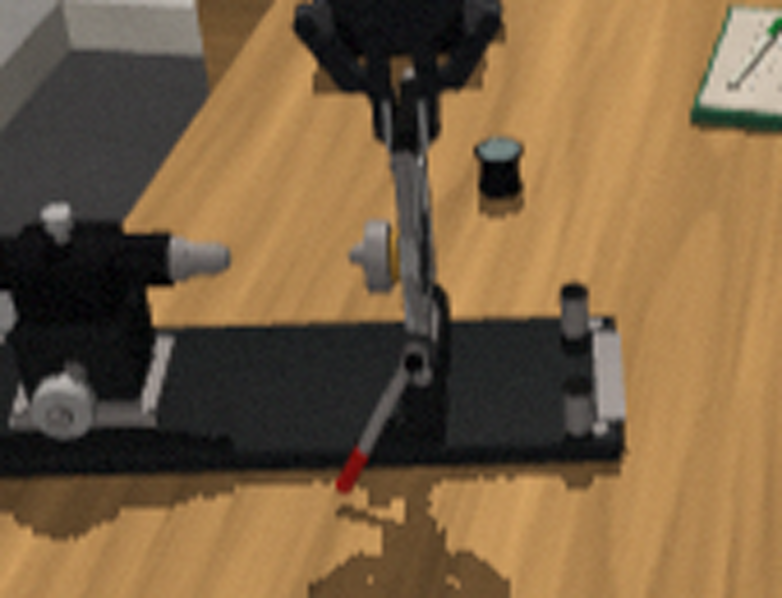

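View pics/w18.png

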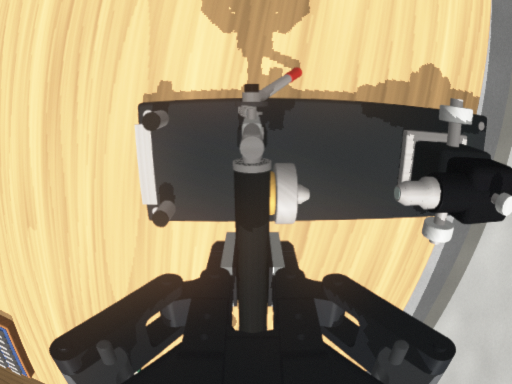

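>>> {"fn": "play_rows", "kwargs": {
  "commands": [
    {"slide": [0,0,0],"turn": 0,"jaw": 1},
    {"slide": [0,0,0],"turn": 0,"jaw": 1},
    {"slide": [0,0,0],"turn": 0,"jaw": 1},
    {"slide": [0,0,0],"turn": 0,"jaw": 1},
    {"slide": [0,0,0],"turn": 0,"jaw": 1},
    {"slide": [0,0,0],"turn": 0,"jaw": 1},
    {"slide": [0,0,0],"turn": 0,"jaw": 1},
    {"slide": [0,0,0],"turn": 0,"jaw": 1},
    {"slide": [0,0,0],"turn": 0,"jaw": 1},
    {"slide": [0,0,0],"turn": 0,"jaw": 1}
  ]
}}

```text
time_s: 26.47
eef_pos: [641.4, -61.2, 211.4]
eef_rot: [112.5, 89.8, 33.1]
force: [-0.7, 5.6, 5.3]
gripper_width: 14.1
```

```bash
python3 - <<'E'
from h import *
o=readout.get_obs(); print(tool(o)[0],o['force'],o['gripper_width'],np.abs(o['joint_vel']).max())
s=snap('wrist','w19'); cv2.imwrite('pics/w19c.png',cv2.resize(s['frame'][60:260,190:340,::-1],None,fx=4,fy=3,interpolation=cv2.INTER_CUBIC))
R0=.187;x=np.array([np.cos(R0),np.sin(R0),0]);H=np.array([641.4,-61.4,0])
# expected px: gauge outer face plane (post direction = +x, hub face 6mm from hinge plane), post tip
for nm,d in [('hub',6),('sp',18),('gauge',34),('tip',46)]:
    print(nm,fpx(s,H+x*d+[0,0,128]),fpx(s,H+x*d+[0,0,128+ (25 if nm=='gauge' else 0)]))
E
```

```text
[641.40884334 -61.2178904  211.39985328] [-0.67787231  5.58670836  5.28018999] 14.13076880212334 0.12305993030594709
hub [259.15266654 194.47931722] [259.15266654 194.47931722]
sp [274.06098408 194.42455228] [274.06098408 194.42455228]
gauge [293.75389735 194.33702146] [298.30118705 205.62810278]
tip [308.29408596 194.26124495] [308.29408596 194.26124495]
```

View pics/w19c.png

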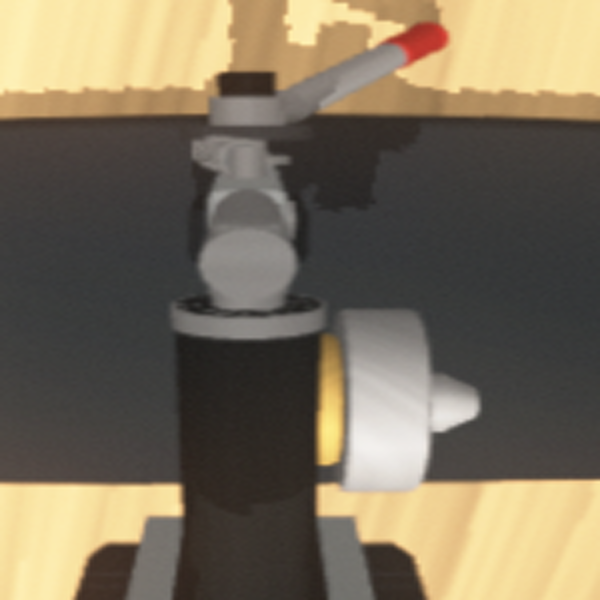

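```bash
python3 -c "
from h import *
print(manip.hand_in())"
```

```text
the job is handed in; nothing more can be done
None
```

I threaded the brass spacer and then the steel gauge ring down the post. With the frame still flat, I flipped the kickstand, then swung the frame up by its handle. I handed the job in at about 26.5 s, still gripping the handle; the hand-in gives no verdict.

My last checks before handing in:

- **Frame angle:** the grip point was within 1 mm of straight above the hinge line and 168 mm from it, so the frame was upright at about 1.57 rad. The arm was still, with joint speeds under 0.13 °/s.
- **Handle grip:** the fingers were closed on the sleeve at a 60 N grip setting. They read 14.1 mm, and that gauge reads about 2 mm low on known sizes.
- **Rings:** the wrist picture showed the gauge ring close against the spacer. Both the ring's outer face and the post tip were within about 2 pixels of where they belong when home. The spacer's contact with the hub face was hidden behind the handle in that view.
- **Kickstand:** while the frame was flat, the side view put the foot within 1 pixel of where the far stop should be. With the frame upright, the foot works out at about 15 mm above the bench, and it looked clear in the picture.

The kickstand's foot slipped out of the fingers on the second half of the swing. It had already gone over centre and snapped to its stop, so nothing needed mending.

I did not touch the dropper bottle, loupe or notebook, and I took no separate measurement of their positions.

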